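# Lay out the parts of a panel kit on their pads

## Robot

A 6-joint arm with a two-finger parallel gripper is mounted at the origin on a cart in front of the work surface, level with it; the furniture and walls round the work are solid. World frame = base frame: x ahead of the robot, y to its left, z up, the work surface at z = 0. Lengths are in m, angles in rad, forces in N, time in s.
With the tool pointing down it reaches from about 0.275 to 0.85 m from the base axis. Payload 19 kg.
Tool frame: the origin (TCP) lies midway between the tips of the shut fingers; the grasp point (between the pads) lies 19 mm behind it (ctrl.grasp_offset is the distance from the TCP to the grasp point, in m); x points along the fingers, z is the direction in which the jaws open and shut, and the axes are right-handed (so a half turn about x gives the same grasp; the last joint's range is limited). The gripper opens to 85 mm and grips with 20 to 120 N. Pads are 22 mm wide; open, the fingers measure 114 mm over their backs; the gripper's body (76 mm by 85 mm) begins 54 mm behind the grasp point. The pads swing forward as they close: fully open they stand 13 mm farther back than shut.
Start: joints at [-1.362, 0.15, 1.437, -0, 1.554, -0.134], TCP at [0.193, -0.542, 0.231] pointing down, gripper open.
Joint ranges: [-2.8, 2.8], [-0.68, 2.1], [0.12, 2.68], [-1.39, 4.53], [0.16, 2.79], [-2.81, 2.81]. Speed limits (rad/s): [1.89, 1.89, 2.22, 3.01, 3.01, 3.01].

## Interface

Orientations are given as a rotation vector (axis times angle).
In Python, from cell import ctrl gives the robot as it stands. The module is installed in compiled form; this text tells all that it offers.
- The arm moves only by the tool step_arm, never from a script. Its argument "series" is text: rows parted by semicolons, each of 5 numbers parted by spaces: the shift along the tool's x, y, z in mm, then the turn about the tool's x in rad, then the opening, from 0 (shut) to 1 (fully open). In form: tx ty tz roll jaw; .... A call has 1 to 8 rows; each row shifts and turns the pose as measured when the row begins, along the tool's axes as they then stand; what a row does not reach is not made up. A row lasts 1/10 s, in which the tool goes at most 50 mm and 8.59 degrees, less where a joint would pass 70% of its speed; a pose out of reach is approached as far as the arm can. A call with a gripper value outside its range is refused whole. The fingers move at their own pace and stop on an object; the grip force is fixed at half the most. Time passes only in rows, so rows that do not move let the fingers close. It gives the time, the measured TCP pose, the force and the opening at its end, in the units of the state.
- ctrl.read_state(): the state, without advancing time (a new reading comes with each control period).
- ctrl.snapshot(name): name is "side" or "top"; returns the picture (480x640x3 uint8, red, green, blue); there is no depth.
- ctrl.calibration(name): a dict with "vfov" (degrees; the focal length in pixels is half the picture's height over the tangent of half this angle, whatever the lens; pixels are square), "cx", "cy" (the principal point, pixels), "k1" (the pictures are not rectified: a ray, as slopes to the right and down, at radius r is drawn at 1 + k1 r^2 times it, then the intrinsics apply), "world_to_cam" (4x4, takes a point from world to camera coordinates). Camera axes: x right, y down, z forward; pixel columns grow to the right and rows downward; lengths in m; the calibration is good to about 2 mm. A picture is of the moment at which its call begins. calibration takes no time and is no camera call.
- ctrl.job_done(): hands the job in, once; it reports no verdict.
The state is a dict: "time_s": time; "joint_positions": joint angles; "joint_velocities": joint speeds; "tau": joint torques, N m; "position": TCP position; "tool_rot": TCP orientation; "ft_force": force on the tool from outside, world axes, zero at the start; "torque": the same for the moment, N m; "width": finger opening in m.
Only numpy, scipy, OpenCV 4.12 (cv2) and the standard library are available. Lean on these libraries where they do the work, as an engineer would, in place of code of your own. Each camera call takes 0.05 s, during which the arm holds its last target.

## Task

Lay out the four parts of the control-panel kit: stand the contactor, the adapter, the rail terminal and the relay each upright on the black pad whose white footprint has its size, centred on the footprint and lined up with it (either way round will do), in any order. Let go of each so that all four finally rest on their own pads, and leave the tape roll and the pliers where they lie.

Things in the scene. Friction and masses are not known exactly. Their poses are not given: they have to be found in the camera images.
- contactor: Small contactor, 78 x 45 x 78 mm (x, y, z), 0.26 kg: a pale tall block standing on the bench (x -6 to +39 mm, y -22 to +22, z 0 to 78) with a black box on its front that overhangs clear of the bench (x -36 to -6 mm, y -19 to +20, z 17 to 61). Grasp the pale block across its 45 mm width (along y), at x about +13 mm. Origin: centre of the outline on the underside; z up.
- adapter: Black adapter block lying flat, 30 x 67 x 16 mm, 0.03 kg: body 30 mm wide (x), y -20 to +32 mm, 16 mm high, with a narrow silver plug (16 mm wide) at the -y end down to y -33. Grasp across the 30 mm width (along x) at y about +6 mm. Origin: centre of the outline on the underside; z up.
- terminal: Grey rail terminal standing upright, 10 mm thick (x), 48 mm long (y), 36 mm high, the long top corners sloped, 0.014 kg. Grasp across the 10 mm thickness (along x) at its middle. Origin: centre of the underside; z up.
- relay: Yellow plug-in relay standing upright, 28 x 16 mm in plan (x, y), 27 mm high (touches up to 35 mm), 0.03 kg. Grasp across the 16 mm width (along y) at its middle. Origin: centre of the underside; z up.
- pad_contactor: Pad for the contactor. Fixed black rubber pad, 112 x 82 x 6 mm (x, y, z), its top flat at 6 mm above the bench, with a white inlaid footprint 78 x 48 mm (long in x, the largest) in its middle. Origin: centre of the underside, on the bench; z up.
- pad_adapter: Pad for the adapter. Fixed black rubber pad, 112 x 82 x 6 mm (x, y, z), its top flat at 6 mm above the bench, with a white inlaid footprint 33 x 70 mm (long in y) in its middle. Origin: centre of the underside, on the bench; z up.
- pad_terminal: Pad for the rail terminal. Fixed black rubber pad, 112 x 82 x 6 mm (x, y, z), its top flat at 6 mm above the bench, with a white inlaid footprint 14 x 52 mm (a narrow strip, long in y) in its middle. Origin: centre of the underside, on the bench; z up.
- pad_relay: Pad for the relay. Fixed black rubber pad, 112 x 82 x 6 mm (x, y, z), its top flat at 6 mm above the bench, with a white inlaid footprint 31 x 19 mm (long in x, the smallest) in its middle. Origin: centre of the underside, on the bench; z up.
- tape: Bystander: black roll of insulating tape lying flat, 67 mm diameter, 19 mm high, at the left in front of the fixed computer screen; the screen, in the way of tall grippers, has its front at world x = 0.71 for y > 0.08, from 67 to 400 mm above the bench. Origin: centre of the underside.
- pliers: Bystander: orange-handled pliers lying flat, 150 x 50 x 13 mm, long in x. Origin: centre of the underside.

How it is judged:
At the end, for the whole second after the job is handed in: Each of the four parts stands on its own pad (underside at the pad's top, 3 to 10 mm above the bench), upright within 0.15 rad, its origin within 10 mm (contactor 12 mm) of the pad's centre in plan, turned like the footprint within 0.26 rad either way round, released and at rest (horizontal distance between contactor and pad_contactor below 0.012 m and z of contactor in the frame of pad_contactor between 0.003 and 0.01 m and angle between each of contactor, adapter, terminal, relay's own z axis and vertical below 0.15 rad and angle between the x axis of contactor and the x axis of pad_contactor, either way round below 0.26 rad and linear speed of each of contactor, adapter, terminal, relay below 0.02 m/s and angular speed of each of contactor, adapter, terminal, relay below 0.2 rad/s and horizontal distance between adapter and pad_adapter below 0.01 m and z of adapter in the frame of pad_adapter between 0.003 and 0.01 m and angle between the x axis of adapter and the x axis of pad_adapter, either way round below 0.26 rad and horizontal distance between terminal and pad_terminal below 0.01 m and z of terminal in the frame of pad_terminal between 0.003 and 0.01 m and angle between the x axis of terminal and the x axis of pad_terminal, either way round below 0.26 rad and horizontal distance between relay and pad_relay below 0.01 m and z of relay in the frame of pad_relay between 0.003 and 0.01 m and angle between the x axis of relay and the x axis of pad_relay, either way round below 0.26 rad); the robot touches nothing.
It fails at once if the tape roll was moved by more than 20 mm (distance of tape from where it was at the start of the episode above 0.02 m).
It fails at once if the pliers were moved by more than 20 mm (distance of pliers from where it was at the start of the episode above 0.02 m).
It also fails if it takes over 109 s, if anything falls off the work surface, if the arm or the gripper's body presses on something with over 40 N, if the wrist force passes 120 N, or if a joint passes its speed limit or range.

## Working session

There is one attempt and no reset: what is moved stays moved. The work goes in short steps, Python scripts to look and compute and a tool call to move; the robot and the scene stay as the last step left them, time stands still between calls to the robot, and variables do not carry over. Pictures are saved under pics/ and viewed, and the job is handed in when it is done.

Besides the shell and the picture viewer there is one more tool, called in YAML: its name, and indented under it one key for each argument. step_arm: Moves the arm, as the interface text tells. Its arguments: {"type":"object","properties":{"series":{"type":"string"}},"required":["series"]}

```bash
mkdir -p pics
python3 - <<'E'
from cell import ctrl
import cv2
for n in("top","side"):
    im=ctrl.snapshot(n); cv2.imwrite(f"pics/{n}0.png",im[:,:,::-1]); 
    c=ctrl.calibration(n); print(n,c)
s=ctrl.read_state(); print(s)
E
```

```text
top {'vfov': 43.35182579586889, 'cx': 322.568224637385, 'cy': 235.45994741179425, 'k1': -0.04066079514394532, 'world_to_cam': array([[ 0.04501691, -0.99898369,  0.00225276, -0.09176382],
       [-0.97743266, -0.04451144, -0.20650454,  0.53211389],
       [ 0.20639494,  0.00709428, -0.97844305,  1.65577107],
       [ 0.        ,  0.        ,  0.        ,  1.        ]])}
side {'vfov': 50.189345178772285, 'cx': 317.63152268636924, 'cy': 232.7125496563733, 'k1': -0.07351463486570724, 'world_to_cam': array([[-0.85896843, -0.51157074, -0.02164766,  0.39483531],
       [-0.25123209,  0.45792405, -0.85275319,  0.18560789],
       [ 0.44615656, -0.72704948, -0.52186529,  0.97376252],
       [ 0.        ,  0.        ,  0.        ,  1.        ]])}
{'time_s': 0.1, 'joint_positions': array([-1.36198983e+00,  1.50914130e-01,  1.43790239e+00, -1.22487365e-05,
        1.55380853e+00, -1.33995584e-01]), 'joint_velocities': array([ 0.00146677, -0.00201153,  0.00017993, -0.0014007 , -0.00118946,
        0.00138829]), 'tau': array([ 4.40021235e-03, -7.14388633e+01, -5.71792066e+01, -3.19243090e-04,
        7.19766205e-03, -1.28272122e-04]), 'position': array([ 0.19321041, -0.54134934,  0.23078044]), 'tool_rot': array([ 0.95375327,  1.3528815 , -0.95260638]), 'ft_force': array([ 0.26886928,  0.16589727, -0.2741232 ]), 'torque': array([ 0.0212592 ,  0.02207037, -0.01826312]), 'width': 0.08495864779987003}
```

View pics/top0.png

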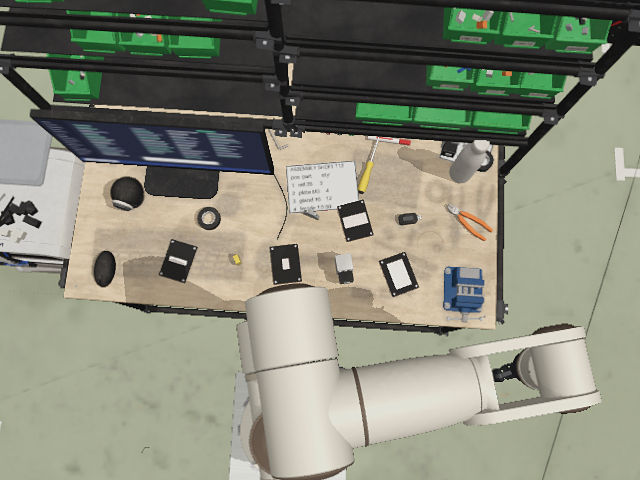

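View pics/side0.png

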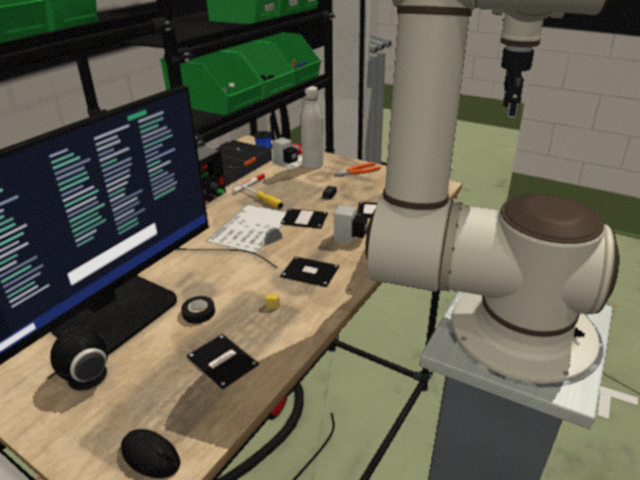

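The top view shows four pads at (178,261), (285,264), (355,220) and (399,274), the relay at (236,258), the contactor at (344,265), the adapter at (409,218), the terminal near (311,214), the tape at (208,217) and the pliers at (470,222). I'll zoom in on these.

```bash
cat > h.py <<'E'
import numpy as np, cv2
from cell import ctrl
def cam(n):
    c=ctrl.calibration(n); f=240/np.tan(np.radians(c["vfov"])/2); return c,f
def ray(n,uv):
    c,f=cam(n); d=np.array([(uv[0]-c["cx"])/f,(uv[1]-c["cy"])/f]); r0=np.hypot(*d); r=r0
    for _ in range(20): r=r0/(1+c["k1"]*r*r)
    s=d*(r/r0 if r0>0 else 1); T=c["world_to_cam"]; R=T[:3,:3]
    o=-R.T@T[:3,3]; return o,R.T@np.array([s[0],s[1],1])
def onz(n,uv,z):
    o,d=ray(n,uv); return o+d*(z-o[2])/d[2]
def proj(n,p):
    c,f=cam(n); T=c["world_to_cam"]; q=T[:3,:3]@np.asarray(p)+T[:3,3]; s=q[:2]/q[2]; k=1+c["k1"]*(s@s)
    return np.array([s[0]*k*f+c["cx"],s[1]*k*f+c["cy"]])
def rectpose(n,pts,z):
    """pixel contour -> world min-area rect: centre, (long,short), yaw of long axis"""
    P=np.array([onz(n,p,z)[:2] for p in pts],np.float32)*1000
    (c,(w,h),a)=cv2.minAreaRect(P)
    if h>w: w,h=h,w; a+=90
    a=(a+90)%180-90
    return np.array(c)/1000,(round(w,1),round(h,1)),np.radians(a)
E
python3 - <<'E'
import cv2
im=cv2.imread("pics/top0.png")
a=cv2.resize(im[195:305,150:290],None,fx=5.6,fy=5.4,interpolation=cv2.INTER_CUBIC);cv2.imwrite("pics/za.png",a)
a=cv2.resize(im[190:300,290:430],None,fx=5.6,fy=5.4,interpolation=cv2.INTER_CUBIC);cv2.imwrite("pics/zb.png",a)
im=cv2.imread("pics/side0.png")
a=cv2.resize(im[170:290,220:380],None,fx=5,fy=5,interpolation=cv2.INTER_CUBIC);cv2.imwrite("pics/zc.png",a)
E
```

```text
(no output)
```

View pics/za.png

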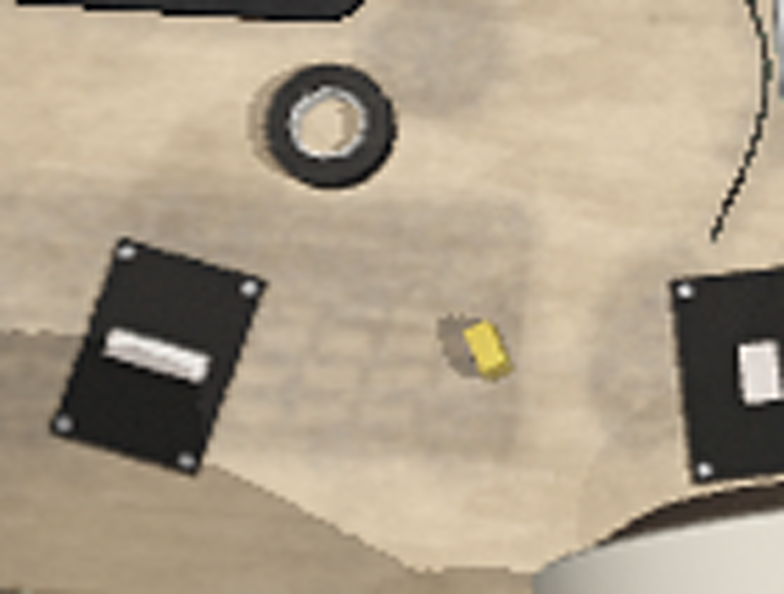

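View pics/zb.png

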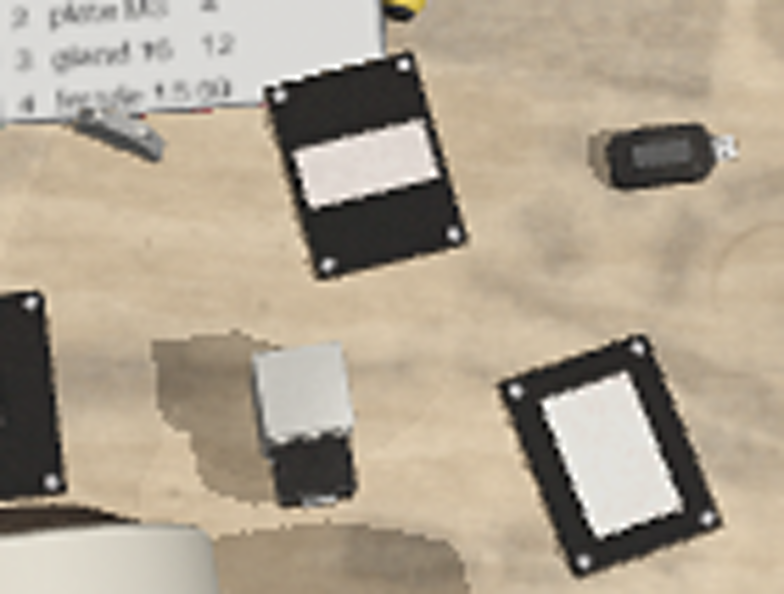

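View pics/zc.png

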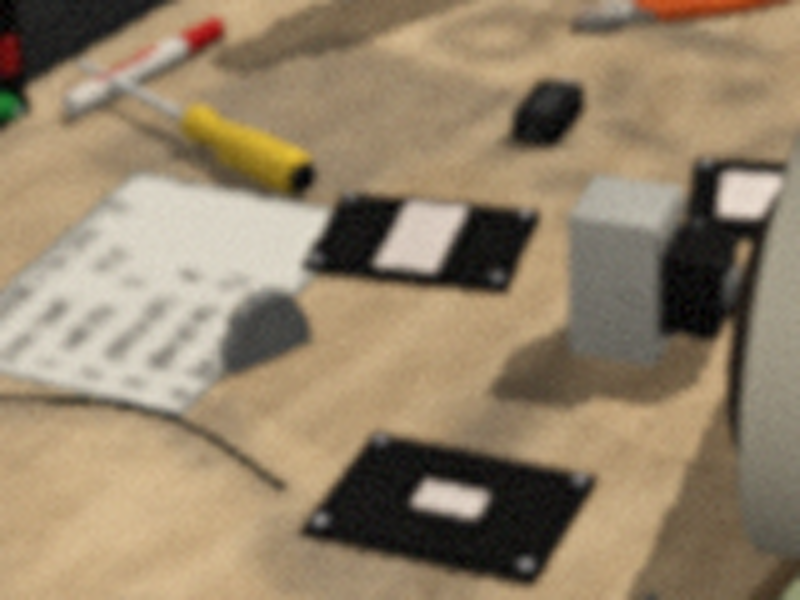

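Zooming in, the pads and parts are all clear. The terminal lies across the paper's lower edge at about (311,214), and the adapter's plug points right. Next I'll measure them.

Run:
```python
from h import *
im=cv2.imread("pics/top0.png"); S=6
big=cv2.resize(im,None,fx=S,fy=S,interpolation=cv2.INTER_CUBIC); hsv=cv2.cvtColor(big,cv2.COLOR_BGR2HSV)
def cont(mask,uv,n=1):
    k,l,st,ce=cv2.connectedComponentsWithStats(mask.astype(np.uint8))
    i=l[int(uv[1]*S),int(uv[0]*S)]
    if i==0: print("miss",uv);return None
    c=max(cv2.findContours((l==i).astype(np.uint8),cv2.RETR_EXTERNAL,cv2.CHAIN_APPROX_NONE)[0],key=len)[:,0]
    return (c+0.5)/S-0.5
V=hsv[...,2];Sa=hsv[...,1]
for nm,w,d in(("terminal",(178,261),(170,270)),("relay",(285.5,264),(280,250)),("adapter",(355,220),(349,207)),("contactor",(399,274),(389,285))):
    p=cont(V>140,w); a=rectpose("top",p[::3],.006); p=cont(V<90,d); b=rectpose("top",p[::3],.006)
    print("pad",nm,"white",a,"\n   dark",b)
p=cont((Sa>130)&(V>120)&(hsv[...,0]>20)&(hsv[...,0]<35),(236.5,258)); print("relay top z27?",rectpose("top",p[::2],.02))
p=cont(V<110,(409,218)); print("adapter body",rectpose("top",p[::2],.016))
p=cont((V>150)&(Sa<40),(344,262)); print("cont top",rectpose("top",p[::2],.078))
p=cont((V<60),(346,277)); print("cont black",None if p is None else rectpose("top",p[::2],.061))
p=cont((Sa>130)&(V>60)&(hsv[...,0]<15),(470,212));print("pliers")
```

```text
pad terminal white (array([0.45360519, 0.3496633 ]), (54.6, 14.7), np.float64(1.3213087327151836)) 
   dark (array([0.45292325, 0.34904337]), (112.1, 81.8), np.float64(-0.25180813949555364))
pad relay white (array([0.4584841 , 0.03692123]), (32.0, 20.5), np.float64(0.17908118822236796)) 
   dark (array([0.45840497, 0.03710089]), (111.5, 82.0), np.float64(0.16431892011540886))
pad adapter white (array([ 0.59724506, -0.1597532 ]), (71.2, 34.4), np.float64(-1.2738700772441973)) 
   dark (array([ 0.59648535, -0.15951016]), (111.4, 81.7), np.float64(0.3034417397366053))
pad contactor white (array([ 0.44352893, -0.29159927]), (79.8, 49.3), np.float64(0.3902513370513187)) 
   dark (array([ 0.44346545, -0.2907876 ]), (112.0, 82.4), np.float64(0.3867836017064129))
relay top z27? (array([0.46223959, 0.17611958]), (28.7, 15.1), np.float64(0.44876837647238454))
adapter body (array([ 0.60613953, -0.31263788]), (57.6, 33.6), np.float64(-1.39817889685426))
cont top (array([ 0.45779483, -0.13018785]), (49.6, 46.1), np.float64(0.20871308311772999))
cont black (array([ 0.42081741, -0.13647853]), (39.4, 33.3), np.float64(-1.3534625412943098))
miss (470, 212)
pliers
```

Run:
```python
import cv2,numpy as np
im=cv2.imread("pics/top0.png")
def z(x,y,w=36,h=27,f=11): return cv2.resize(im[y:y+h,x:x+w],None,fx=f,fy=f,interpolation=cv2.INTER_CUBIC)
a=np.vstack([np.hstack([z(296,200),z(220,245)]),np.hstack([z(391,205),z(328,250)])])
cv2.imwrite("pics/zd.png",a)
im=cv2.imread("pics/side0.png")
a=np.vstack([np.hstack([z(250,222),z(256,288)]),np.hstack([z(314,178),z(330,200,55,40,7)[:297,:396]])]) if 0 else np.vstack([np.hstack([z(250,222),z(256,288)]),np.hstack([z(314,178),cv2.resize(im[200:254,330:402],None,fx=5.5,fy=5.5,interpolation=cv2.INTER_CUBIC)])])
cv2.imwrite("pics/ze.png",a)
```

```text
(no output)
```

View pics/zd.png

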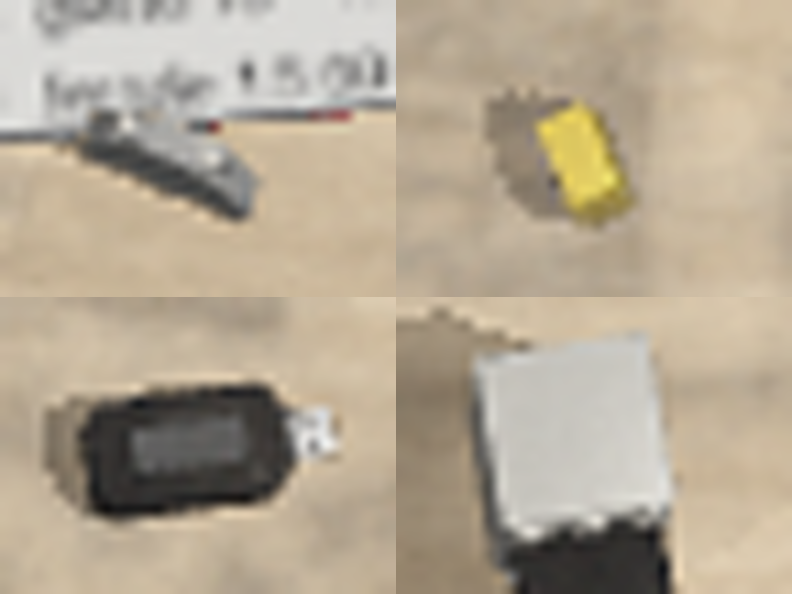

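View pics/ze.png

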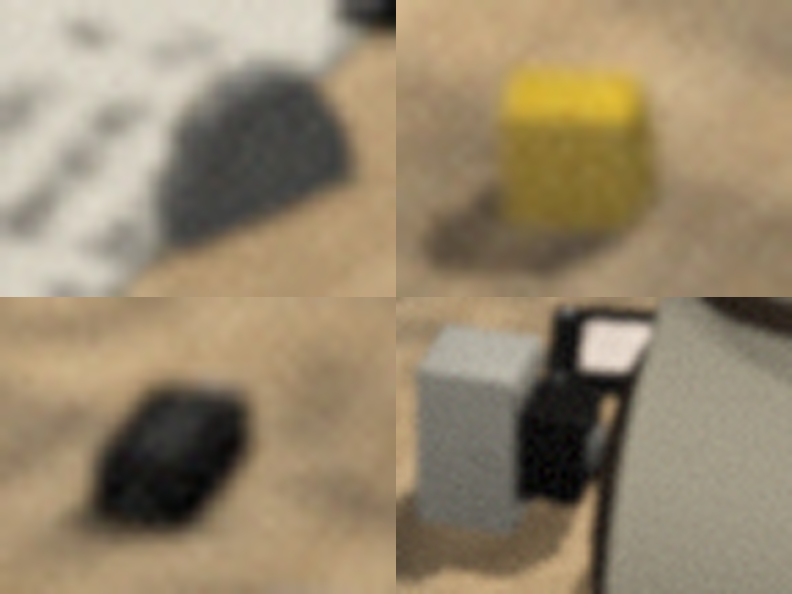

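Run:
```python
from h import *
def w(o,p,z,n="top"): return onz(n,(o[0]+(p[0]+.5)/11-.5,o[1]+(p[1]+.5)/11-.5),z)
def show(nm,o,pts,z):
    P=np.array([w(o,p,z) for p in pts])*1000; print(nm,"c",P.mean(0).round(1)); 
    for i in range(len(P)): d=P[(i+1)%len(P)]-P[i]; print("   ",P[i][:2].round(1),"edge",np.hypot(*d[:2]).round(1),"ang",np.arctan2(d[1],d[0]).round(3))
L,R=np.array([68,148]),np.array([243,219]);t=np.array([14,-36])
show("terminal",(296,200),[L,R,R+t,L+t],0)
show("relay",(220,245),[(140,125),(180,103),(222,185),(182,207)],.027)
show("adapter screen",(391,205),[(132,128),(245,115),(250,163),(135,178)],.016)
show("adapter bodyc",(391,205),[(188,150),(338,138)],.016)
show("contactor",(328,250),[(80,61),(248,38),(272,212),(112,234)],.078)
for n in("top","side"):
    c=ctrl.calibration(n)["world_to_cam"];print(n,-c[:3,:3].T@c[:3,3])
```

```text
terminal c [608.7 -28.2   0. ]
    [612.3  -2.7] edge 50.9 ang -1.92
    [594.9 -50.5] edge 10.6 ang -0.315
    [605.  -53.8] edge 51.0 ang 1.221
    [622.5  -5.9] edge 10.6 ang 2.832
relay c [462.8 177.   27. ]
    [470.2 188.3] edge 11.8 ang -1.009
    [476.5 178.3] edge 24.5 ang -2.606
    [455.4 165.8] edge 11.8 ang 2.131
    [449.1 175.7] edge 24.5 ang 0.537
adapter screen c [ 608.1 -314.    16. ]
    [ 612.3 -298.3] edge 30.4 ang -1.408
    [ 617.2 -328.4] edge 13.2 ang -3.027
    [ 604.2 -329.9] edge 31.0 ang 1.749
    [ 598.7 -299.4] edge 13.7 ang 0.076
adapter bodyc c [ 609.5 -333.3   16. ]
    [ 606.9 -313.3] edge 40.2 ang -1.443
    [ 612.1 -353.2] edge 40.2 ang 1.698
contactor c [ 458.8 -129.7   78. ]
    [ 476.9 -104.3] edge 42.9 ang -1.387
    [ 484.7 -146.4] edge 44.8 ang -2.971
    [ 440.6 -154. ] edge 40.6 ang 1.754
    [ 433.2 -114.1] edge 44.8 ang 0.221
top [ 0.18249365 -0.0797319   1.73016835]
side [-0.04866881  0.8249654   0.67499784]
```

Run:
```python
from h import *
def w(o,p,z,s=11): return onz("side",(o[0]+(p[0]+.5)/s-.5,o[1]+(p[1]+.5)/s-.5),z)*1000
A=w((250,222),(165,247),0);B=w((250,222),(352,180),0);d=A-B;print("term",A,B,(A+B)/2,np.hypot(*d[:2]),np.arctan2(d[1],d[0])-np.pi/2)
print("relay bottom",[w((256,288),p,0).round(1) for p in((108,218),(240,230))],"top", [w((256,288),p,.027).round(1) for p in((108,118),(240,122),(240,75),(115,65))])
print("cont bottom",[w((330,200),p,0,5.5).round(1) for p in((20,222),(122,240))],"top",[w((330,200),p,.078,5.5).round(1) for p in((22,72),(122,90),(147,45),(50,30))])
print("adapt", [w((314,178),p,.016).round(1) for p in((100,162),(195,185),(250,100),(160,88))])
# predicted
def box(c,yaw,x0,x1,y0,y1,z,n="side"):
    R=np.array([[np.cos(yaw),-np.sin(yaw)],[np.sin(yaw),np.cos(yaw)]])
    return [proj(n,[*(R@[x,y]+c),z]).round(1) for x,y in((x0,y0),(x1,y0),(x1,y1),(x0,y1))]
im=cv2.imread("pics/side0.png");im2=cv2.imread("pics/top0.png")
for n,i in(("side",im),("top",im2)):
  i=cv2.resize(i,None,fx=4,fy=4,interpolation=cv2.INTER_CUBIC)
  for a in(((.6087,-.0282),-.345,-.005,.005,-.024,.024,0),((.463,.177),.5,-.014,.014,-.008,.008,.027),((.607,-.3135),.155,-.015,.015,-.026,.026,.016),((.459,-.13),.213,-.0225,.0225,-.0225,.0225,.078)):
    b=np.array(box(*a,n=n)); cv2.polylines(i,[((b+.5)*4-.5).round().astype(int)],True,(0,0,255),1)
  C=[(268,237),(272,301),(330,192),(350,218)] if n=="side" else [(312,214),(237,258),(409,218),(344,265)]
  t=[i[(v-24)*4:(v+24)*4,(u-32)*4:(u+32)*4] for u,v in C]
  cv2.imwrite(f"pics/ov_{n}.png",cv2.resize(np.vstack([np.hstack(t[:2]),np.hstack(t[2:])]),None,fx=1.5,fy=1.5))
```

```text
term [615.36267869  -7.36679249   0.        ] [594.5883765  -50.84769306   0.        ] [604.97552759 -29.10724278   0.        ] 48.18879896863506 -0.44571407525722684
relay bottom [array([472.4, 188. ,   0. ]), array([449. , 178.7,   0. ])] top [array([468.3, 190.2,  27. ]), array([446.4, 179.3,  27. ]), array([454.3, 167.9,  27. ]), array([476.3, 176.9,  27. ])]
cont bottom [array([ 477.2, -104.6,    0. ]), array([ 430.3, -113.3,    0. ])] top [array([ 475.1, -103.6,   78. ]), array([ 429.9, -110.3,   78. ]), array([ 438.7, -151.1,   78. ]), array([ 482.9, -142.9,   78. ])]
adapt [array([ 614.5, -288.3,   16. ]), array([ 586.6, -288.6,   16. ]), array([ 597.9, -337.9,   16. ]), array([ 622.2, -332.8,   16. ])]
```

View pics/ov_side.png

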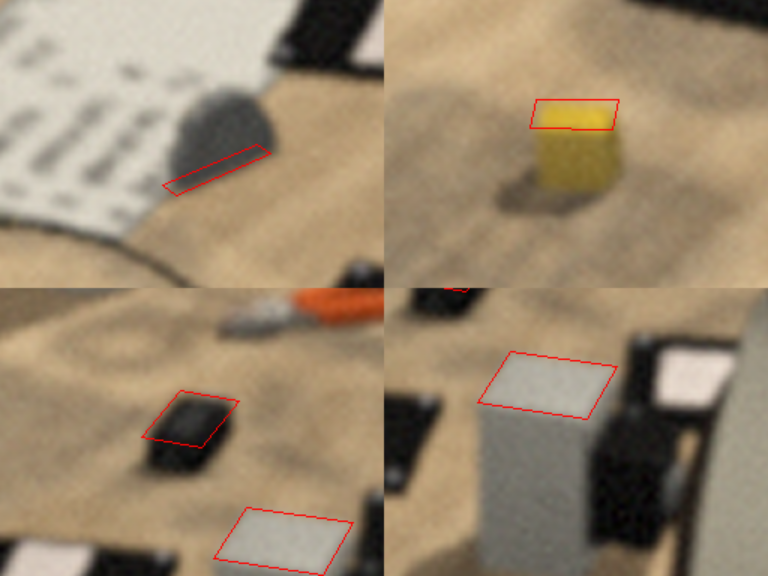

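View pics/ov_top.png

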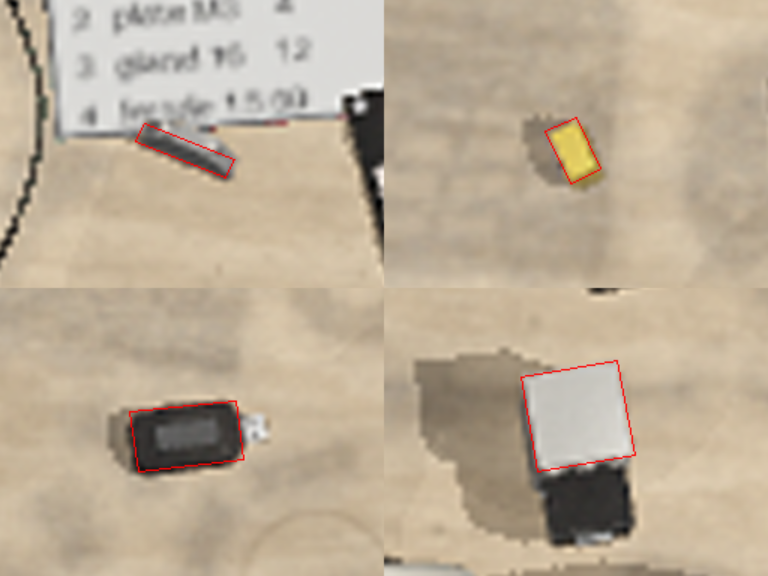

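The overlays agree with both views within about 2–3 mm. Now a planner that prints the shift in tool axes, so I can write the moves from it.

```bash
cat > plan.py <<'E'
import sys
from h import *
from scipy.spatial.transform import Rotation as Ro
# usage: plan.py x y z(mm) jawyaw(rad, direction of jaw axis in plan, mod pi)
s=ctrl.read_state(); R=Ro.from_rotvec(s["tool_rot"]).as_matrix(); p=s["position"]*1000
print("t",round(s["time_s"],2),"p",p.round(1),"w",(s["width"]*1000).round(1),"q",s["joint_positions"].round(2),"F",s["ft_force"].round(1))
zy=np.arctan2(R[1,2],R[0,2]); print("toolx",R[:,0].round(3),"jaw yaw",zy.round(3))
if len(sys.argv)>4:
    t=np.array(list(map(float,sys.argv[1:4]))); y=float(sys.argv[4])
    d=(y-zy+np.pi/2)%np.pi-np.pi/2   # yaw change
    roll=-d
    print("tool shift now",(R.T@(t-p)).round(1),"roll",roll.round(3))
    R2=R@Ro.from_rotvec([roll,0,0]).as_matrix(); print("tool shift after roll",(R2.T@(t-p)).round(1),"|",np.linalg.norm(t-p).round(1))
E
python3 plan.py 606 -313 120 0.17
```

```text
Traceback (most recent call last):
  File "plan.py", line 6, in <module>
    print("t",round(s["time_s"],2),"p",p.round(1),"w",(s["width"]*1000).round(1),"q",s["joint_positions"].round(2),"F",s["ft_force"].round(1))
                                                      ^^^^^^^^^^^^^^^^^^^^^^^
AttributeError: 'float' object has no attribute 'round'
```

```bash
sed -i 's/(s\["width"\]\*1000).round(1)/round(s["width"]*1000,1)/' plan.py; python3 plan.py 606 -313 120 0.17
```

```text
t 0.1 p [ 193.2 -541.3  230.8] w 85.0 q [-1.36  0.15  1.44 -0.    1.55 -0.13] F [ 0.3  0.2 -0.3]
toolx [-0.     0.001 -1.   ] jaw yaw -1.228
tool shift now [110.9 465.5 -76.2] roll -1.398
tool shift after roll [110.9 155.1 445.5] | 484.6
```

step_arm:
  series: "0 47 -8 0 1; 0 47 -8 0 1; 0 47 -8 0 1; 0 47 -8 0 1; 0 47 -8 0 1; 0 47 -8 0 1; 0 47 -8 0 1; 0 47 -8 0 1"

```text
time_s: 0.9
position: [0.5328, -0.3506, 0.2279]
tool_rot: [0.962, 1.354, -0.96]
ft_force: [1.1, -1.6, 0.7]
width: 0.0855
```

step_arm:
  series: "0 0 0 -0.14 1; 0 0 0 -0.14 1; 0 0 0 -0.14 1; 0 0 0 -0.14 1; 0 0 0 -0.14 1; 0 0 0 -0.14 1; 0 0 0 -0.14 1; 0 0 0 -0.14 1"

```text
time_s: 1.7
position: [0.5382, -0.3443, 0.223]
tool_rot: [0.063, 1.579, -0.048]
ft_force: [-0.3, 0.1, 0.6]
width: 0.0853
```

```bash
python3 plan.py 606 -313 120 0.17
```

```text
t 1.7 p [ 538.2 -344.3  223. ] w 85.3 q [-0.69  0.3   1.28  0.    1.58 -0.62] F [-0.3  0.1  0.6]
toolx [-0.008  0.01  -1.   ] jaw yaw -0.071
tool shift now [102.7  35.1  66.3] roll -0.241
tool shift after roll [102.7  18.3  72.8] | 127.2
```

step_arm:
  series: "0 0 0 -0.12 1; 0 0 0 -0.12 1; 20 6 25 0 1; 20 6 25 0 1; 20 6 23 0 1; 10 0 0 0 1; 10 0 0 0 1; 0 0 0 0 1"

```text
time_s: 2.5
position: [0.6069, -0.3116, 0.1374]
tool_rot: [-0.136, 1.576, 0.156]
ft_force: [-0.3, 0.4, -0.0]
width: 0.0857
```

```bash
python3 plan.py 606 -313 50 0.17
python3 - <<'E'
from h import *
im=ctrl.snapshot("top")[:,:,::-1]; a=cv2.resize(im[190:250,370:450],None,fx=8,fy=8,interpolation=cv2.INTER_CUBIC); 
im=ctrl.snapshot("side")[:,:,::-1]; b=cv2.resize(im[150:225,290:390],None,fx=6.4,fy=6.4,interpolation=cv2.INTER_CUBIC); cv2.imwrite("pics/a1.png",cv2.resize(np.vstack([a,b]),None,fx=.6,fy=.6))
E
```

```text
t 2.5 p [ 606.9 -311.6  137.4] w 85.7 q [-0.59  0.43  1.28  0.    1.45 -0.77] F [-0.3  0.4 -0. ]
toolx [-0.012  0.011 -1.   ] jaw yaw 0.186
tool shift now [87.4 -2.4 -0.3] roll 0.016
tool shift after roll [87.4 -2.4 -0.3] | 87.4
```

View pics/a1.png

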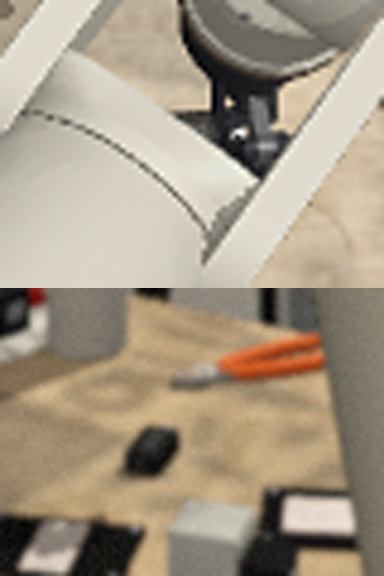

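The arm blocks the top view here, but the side view shows the adapter still untouched. Descending now.

step_arm:
  series: "40 -2 0 0 1; 40 0 0 0 1; 25 0 0 0 1; 12 0 0 0 1; 6 0 0 0 1; 4 0 0 0 1; 0 0 0 0 1"

```text
time_s: 3.3
position: [0.6084, -0.3183, 0.0186]
tool_rot: [-0.142, 1.564, 0.144]
ft_force: [1.2, 0.2, -0.6]
width: 0.0857
```

```bash
python3 plan.py 606 -313 3 0.17
```

```text
t 3.3 p [ 608.4 -318.3   18.6] w 85.7 q [-0.6   0.52  1.4   0.    1.23 -0.78] F [ 1.2  0.2 -0.6]
toolx [ 0.002  0.001 -1.   ] jaw yaw 0.182
tool shift now [15.6  5.6 -1.4] roll 0.012
tool shift after roll [15.6  5.6 -1.5] | 16.6
```

step_arm:
  series: "8 6 -1 0 1; 6 2 0 0 1; 2 0 0 0 1; 0 0 0 0 1"

```text
time_s: 3.7
position: [0.607, -0.3104, 0.0041]
tool_rot: [-0.144, 1.56, 0.142]
ft_force: [-0.3, -0.9, -0.2]
width: 0.0851
```

```bash
python3 plan.py 606 -313 3 0.17
```

```text
t 3.7 p [ 607.  -310.4    4.1] w 85.1 q [-0.59  0.52  1.43  0.    1.19 -0.77] F [-0.3 -0.9 -0.2]
toolx [ 0.006 -0.001 -1.   ] jaw yaw 0.182
tool shift now [ 1.1 -2.4 -1.4] roll 0.012
tool shift after roll [ 1.1 -2.4 -1.4] | 3.0
```

step_arm:
  series: "1 -2 -1 0 1; 0 0 0 0 0.5; 0 0 0 0 0.2; 0 0 0 0 0; 0 0 0 0 0; 0 0 0 0 0; 0 0 0 0 0; 0 0 0 0 0"

```text
time_s: 4.5
position: [0.6067, -0.3132, 0.004]
tool_rot: [-0.144, 1.56, 0.141]
ft_force: [-0.2, 0.6, 0.4]
width: 0.0284
```

```bash
python3 plan.py 595 -154 80 0.30
python3 - <<'E'
from h import *
im=ctrl.snapshot("side")[:,:,::-1]; b=cv2.resize(im[150:225,290:390],None,fx=6.4,fy=6.4,interpolation=cv2.INTER_CUBIC); cv2.imwrite("pics/a2.png",b)
E
```

```text
t 4.5 p [ 606.7 -313.2    4. ] w 28.4 q [-0.59  0.52  1.43  0.    1.19 -0.77] F [-0.2  0.6  0.4]
toolx [ 0.007 -0.002 -1.   ] jaw yaw 0.182
tool shift now [-76.3 158.5  17.7] roll -0.118
tool shift after roll [-76.3 155.3  36.3] | 176.8
```

View pics/a2.png

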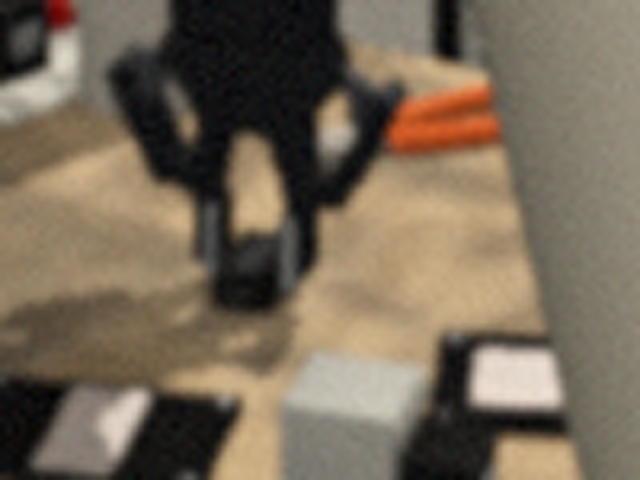

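The adapter is held, with the jaws at 28 mm on a part about 30 mm wide. Lifting and carrying it across.

step_arm:
  series: "-20 0 0 0 0; -30 0 0 0 0; -20 10 2 0 0; 0 35 6 0 0; 0 35 6 0 0; 0 35 4 0 0; 0 20 0 0 0; 0 0 0 0 0"

```text
time_s: 5.35
position: [0.5985, -0.1732, 0.0756]
tool_rot: [-0.142, 1.56, 0.14]
ft_force: [-0.1, -0.4, -0.9]
width: 0.028
```

```bash
python3 plan.py 595 -154 30 0.30
```

```text
t 5.35 p [ 598.5 -173.2   75.6] w 28.0 q [-0.41  0.34  1.53  0.    1.27 -0.59] F [-0.1 -0.4 -0.9]
toolx [ 0.006 -0.001 -1.   ] jaw yaw 0.18
tool shift now [45.6 19.6 -0.2] roll -0.12
tool shift after roll [45.6 19.5  2.1] | 49.6
```

step_arm:
  series: "0 0 0 -0.12 0; 10 10 1 0 0; 15 10 1 0 0; 15 0 0 0 0; 0 0 0 0 0; 0 0 0 0 0"

```text
time_s: 5.95
position: [0.5941, -0.1547, 0.0318]
tool_rot: [-0.23, 1.554, 0.227]
ft_force: [0.0, 0.4, 0.8]
width: 0.0283
```

```bash
python3 plan.py 595 -154 11 0.30
python3 - <<'E'
from h import *
im=ctrl.snapshot("side")[:,:,::-1]; b=cv2.resize(im[170:245,260:360],None,fx=6.4,fy=6.4,interpolation=cv2.INTER_CUBIC); cv2.imwrite("pics/a3.png",b)
im=ctrl.snapshot("top")[:,:,::-1]; b=cv2.resize(im[180:255,310:410],None,fx=6.4,fy=6.4,interpolation=cv2.INTER_CUBIC); cv2.imwrite("pics/a4.png",b)
E
```

```text
t 5.95 p [ 594.1 -154.7   31.8] w 28.3 q [-0.38  0.37  1.59  0.    1.18 -0.67] F [0.  0.4 0.8]
toolx [ 0.005 -0.001 -1.   ] jaw yaw 0.292
tool shift now [20.8  0.5  1. ] roll -0.008
tool shift after roll [20.8  0.5  1. ] | 20.8
```

View pics/a3.png

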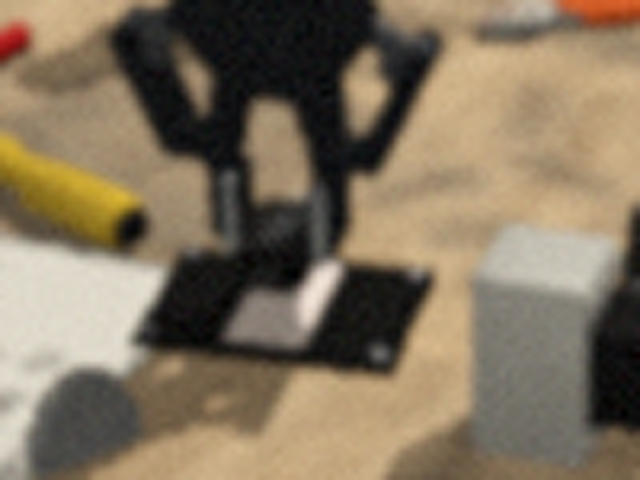

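View pics/a4.png

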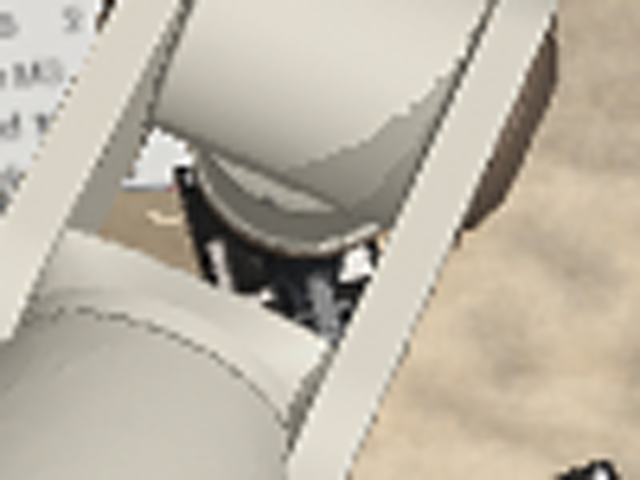

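step_arm:
  series: "10 0 1 0 0; 6 0 0 0 0; 4 0 0 0 0; 1 0 0 0 0; 0 0 0 0 0"

```text
time_s: 6.55
position: [0.5959, -0.1553, 0.0102]
tool_rot: [-0.23, 1.552, 0.225]
ft_force: [0.7, 0.2, 0.0]
width: 0.0284
```

```bash
python3 plan.py 595 -154 10 0.30
python3 - <<'E'
from h import *
im=ctrl.snapshot("side")[:,:,::-1]; b=cv2.resize(im[170:245,260:360],None,fx=6.4,fy=6.4,interpolation=cv2.INTER_CUBIC); cv2.imwrite("pics/a5.png",b)
E
```

```text
t 6.55 p [ 595.9 -155.3   10.2] w 28.4 q [-0.38  0.39  1.6   0.    1.14 -0.67] F [0.7 0.2 0. ]
toolx [ 0.007 -0.002 -1.   ] jaw yaw 0.291
tool shift now [ 0.2  1.6 -0.5] roll -0.009
tool shift after roll [ 0.2  1.6 -0.5] | 1.7
```

View pics/a5.png

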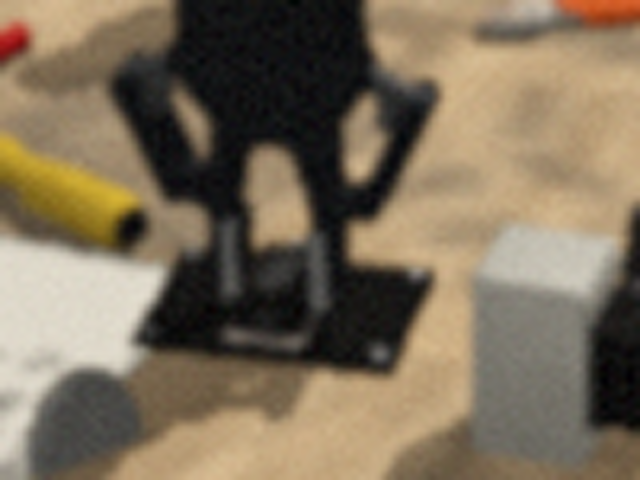

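On the pad a slightly wide strip of white shows on the near (+y) side, so I'll nudge it 2 mm, release and retract.

step_arm:
  series: "0 3 0 0 0; 0 0 0 0 0; 0 0 0 0 0.25; 0 0 0 0 0.7; 0 0 0 0 0.7; -20 0 0 0 0.8; -40 0 0 0 1; -45 0 0 0 1"

```text
time_s: 7.4
position: [0.5917, -0.151, 0.1126]
tool_rot: [-0.227, 1.561, 0.229]
ft_force: [0.1, 0.5, -0.7]
width: 0.0853
```

step_arm:
  series: "-20 0 0 0 1; -10 0 0 0 1; 0 0 0 0 1"

```text
time_s: 7.7
position: [0.5936, -0.1518, 0.15]
tool_rot: [-0.23, 1.553, 0.226]
ft_force: [-1.5, 1.0, -0.3]
width: 0.0856
```

```bash
python3 plan.py 455.5 -130.7 120 1.78
python3 - <<'E'
from h import *
im=ctrl.snapshot("side")[:,:,::-1]; b=cv2.resize(im[170:245,260:360],None,fx=6.4,fy=6.4,interpolation=cv2.INTER_CUBIC); cv2.imwrite("pics/a6.png",b)
E
```

```text
t 7.7 p [ 593.6 -151.8  150. ] w 85.6 q [-0.38  0.26  1.47  0.    1.4  -0.67] F [-1.5  1.  -0.3]
toolx [ 0.006 -0.002 -1.   ] jaw yaw 0.291
tool shift now [  29.2   59.9 -126.4] roll -1.489
tool shift after roll [ 29.2 130.9  49.4] | 142.9
```

View pics/a6.png

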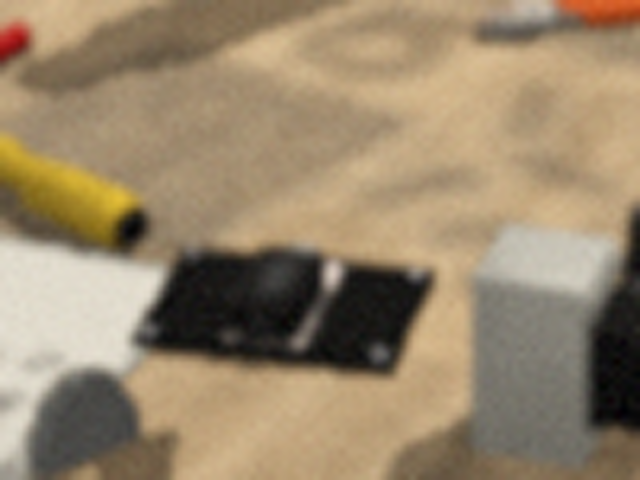

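The adapter lies on its pad with an even white border as far as the side view shows. Turning the gripper for the contactor, with +1.65 rad of roll to stay well inside the joint 6 range.

step_arm:
  series: "0 0 0 0.148 1; 0 0 0 0.148 1; 0 0 0 0.148 1; 0 0 0 0.148 1; 0 0 0 0.148 1; 0 0 0 0.148 1; 0 0 0 0.148 1; 0 0 0 0.148 1"

```text
time_s: 8.55
position: [0.5888, -0.15, 0.133]
tool_rot: [0.712, 1.466, -0.713]
ft_force: [0.2, -0.1, -0.5]
width: 0.0856
```

step_arm:
  series: "0 0 0 0.148 1; 0 0 0 0.148 1; 0 0 0 0.148 1; 0 0 0 0.148 1; 0 0 0 0 1"

```text
time_s: 9.05
position: [0.5856, -0.1489, 0.1225]
tool_rot: [1.164, 1.262, -1.181]
ft_force: [-0.1, -0.1, 0.5]
width: 0.0855
```

```bash
python3 plan.py 455.5 -130.7 120 1.78
```

```text
t 9.05 p [ 585.6 -148.9  122.5] w 85.5 q [-0.38  0.29  1.5   0.    1.39  1.14] F [-0.1 -0.1  0.5]
toolx [-0.026  0.011 -1.   ] jaw yaw -1.515
tool shift now [   6.1 -128.7  -25.5] roll -0.153
tool shift after roll [   6.1 -123.3  -44.8] | 131.4
```

step_arm:
  series: "-4 0 0 -0.148 1; -4 -30 -11 0 1; -4 -32 -12 0 1; -4 -32 -12 0 1; 0 -20 -7 0 1; 0 0 0 0 1; 0 0 0 0 1"

```text
time_s: 9.75
position: [0.4588, -0.1311, 0.1335]
tool_rot: [1.024, 1.355, -1.042]
ft_force: [-0.3, 0.0, 0.7]
width: 0.0852
```

```bash
python3 plan.py 455.5 -130.7 26 1.78
```

```text
t 9.75 p [ 458.8 -131.1  133.5] w 85.2 q [-0.44  0.03  1.77 -0.    1.38  0.89] F [-0.3  0.   0.7]
toolx [-0.037  0.015 -0.999] jaw yaw -1.327
tool shift now [107.6   0.4   1.4] roll 0.035
tool shift after roll [107.6   0.4   1.3] | 107.6
```

step_arm:
  series: "20 0 0 0.035 1; 20 0 0 0 1; 15 0 0 0 1; 0 0 0 0 1"

```text
time_s: 10.15
position: [0.4589, -0.1306, 0.0751]
tool_rot: [1.043, 1.346, -1.062]
ft_force: [-0.8, 0.1, -0.0]
width: 0.0855
```

```bash
python3 plan.py 455.5 -130.7 26 1.78;python3 - <<'E'
from h import *
im=ctrl.snapshot("side")[:,:,::-1]; b=cv2.resize(im[150:270,300:460],None,fx=5,fy=5,interpolation=cv2.INTER_CUBIC); cv2.imwrite("pics/b1.png",b)
im=ctrl.snapshot("top")[:,:,::-1]; b=cv2.resize(im[200:320,280:440],None,fx=5,fy=5,interpolation=cv2.INTER_CUBIC); cv2.imwrite("pics/b2.png",b)
E
```

```text
t 10.15 p [ 458.9 -130.6   75.1] w 85.5 q [-0.44  0.08  1.84 -0.    1.26  0.92] F [-0.8  0.1 -0. ]
toolx [-0.038  0.016 -0.999] jaw yaw -1.353
tool shift now [49.2 -1.7  0.6] roll 0.009
tool shift after roll [49.2 -1.7  0.6] | 49.2
```

View pics/b1.png

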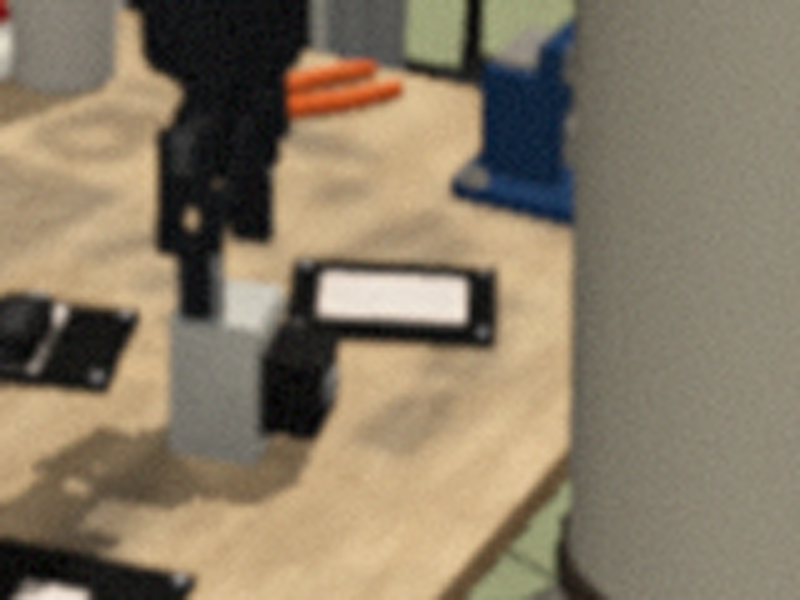

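View pics/b2.png

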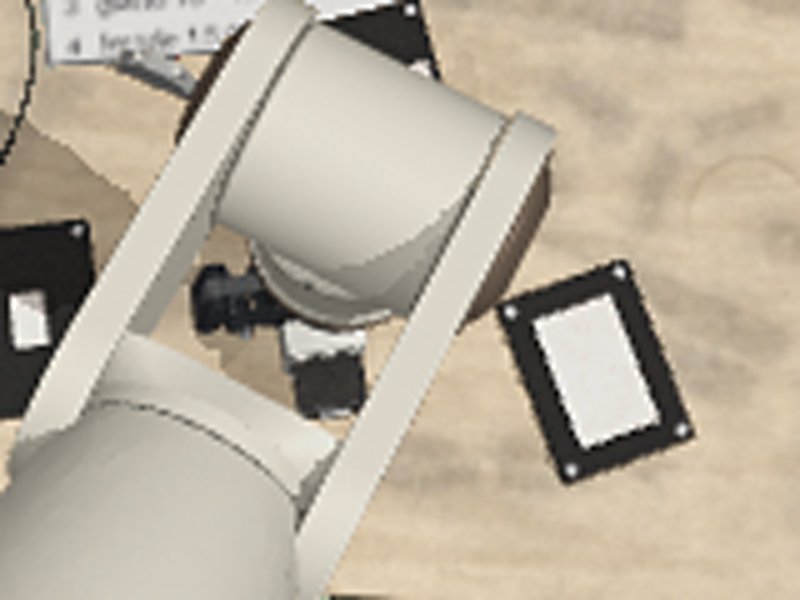

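The near finger is clear outside the +y face of the block, so I'll descend and close.

step_arm:
  series: "15 -1 0 0 1; 15 -1 0 0 1; 12 0 0 0 1; 7 0 0 0 1; 0 0 0 0 1"

```text
time_s: 10.75
position: [0.4593, -0.1319, 0.03]
tool_rot: [1.042, 1.339, -1.057]
ft_force: [-0.5, -0.5, 0.1]
width: 0.0857
```

```bash
python3 plan.py 455.5 -130.7 26 1.78
```

```text
t 10.75 p [ 459.3 -131.9   30. ] w 85.7 q [-0.44  0.13  1.89 -0.    1.15  0.91] F [-0.5 -0.5  0.1]
toolx [-0.031  0.013 -0.999] jaw yaw -1.35
tool shift now [ 4.1 -3.4 -1.9] roll 0.012
tool shift after roll [ 4.1 -3.4 -1.8] | 5.6
```

step_arm:
  series: "4 -4 -2 0 1; 0 0 0 0 1; 0 0 0 0 0.5; 0 0 0 0 0.3; 0 0 0 0 0; 0 0 0 0 0; 0 0 0 0 0; 0 0 0 0 0"

```text
time_s: 11.55
position: [0.4556, -0.1311, 0.0279]
tool_rot: [1.042, 1.336, -1.056]
ft_force: [-0.1, 0.5, -0.7]
width: 0.0445
```

```bash
python3 plan.py 455.5 -286 110 1.958
```

```text
t 11.55 p [ 455.6 -131.1   27.9] w 44.5 q [-0.44  0.13  1.9  -0.    1.14  0.91] F [-0.1  0.5 -0.7]
toolx [-0.028  0.011 -1.   ] jaw yaw -1.349
tool shift now [-83.8 -36.3 149.7] roll -0.166
tool shift after roll [-83.8 -60.5 141.6] | 175.3
```

The contactor is held, with the jaws at 44.5 mm. Lifting and carrying it to its pad.

step_arm:
  series: "-15 0 0 0 0; -25 0 0 0 0; -15 0 10 0 0; 0 -8 35 0 0; 0 -10 37 0 0; 0 -10 37 0 0; 0 -8 20 0 0; 0 0 0 0 0"

```text
time_s: 12.35
position: [0.452, -0.2797, 0.0826]
tool_rot: [1.039, 1.339, -1.055]
ft_force: [-0.4, 0.9, -2.4]
width: 0.0447
```

```bash
python3 plan.py 455.5 -286 50 1.958
```

```text
t 12.35 p [ 452.  -279.7   82.6] w 44.7 q [-0.69  0.18  1.72 -0.01  1.28  0.66] F [-0.4  0.9 -2.4]
toolx [-0.03   0.012 -0.999] jaw yaw -1.347
tool shift now [32.4  2.9  7.5] roll -0.163
tool shift after roll [32.4  1.6  7.9] | 33.4
```

step_arm:
  series: "0 0 0 -0.08 0; 0 0 0 -0.085 0; 10 1 4 0 0; 10 1 4 0 0; 8 0 0 0 0; 0 0 0 0 0"

```text
time_s: 12.95
position: [0.4559, -0.2846, 0.0502]
tool_rot: [0.919, 1.403, -0.928]
ft_force: [0.4, 0.8, -1.8]
width: 0.0446
```

```bash
python3 plan.py 455.5 -286 34 1.958;python3 - <<'E'
from h import *
im=ctrl.snapshot("side")[:,:,::-1]; b=cv2.resize(im[150:270,300:460],None,fx=5,fy=5,interpolation=cv2.INTER_CUBIC); cv2.imwrite("pics/b3.png",b)
im=ctrl.snapshot("top")[:,:,::-1]; b=cv2.resize(im[200:320,300:460],None,fx=5,fy=5,interpolation=cv2.INTER_CUBIC); cv2.imwrite("pics/b4.png",b)
E
```

```text
t 12.95 p [ 455.9 -284.6   50.2] w 44.6 q [-0.7   0.23  1.73 -0.01  1.22  0.49] F [ 0.4  0.8 -1.8]
toolx [-0.032  0.014 -0.999] jaw yaw -1.183
tool shift now [16.2 -0.5  1.6] roll 0.001
tool shift after roll [16.2 -0.5  1.6] | 16.3
```

View pics/b3.png

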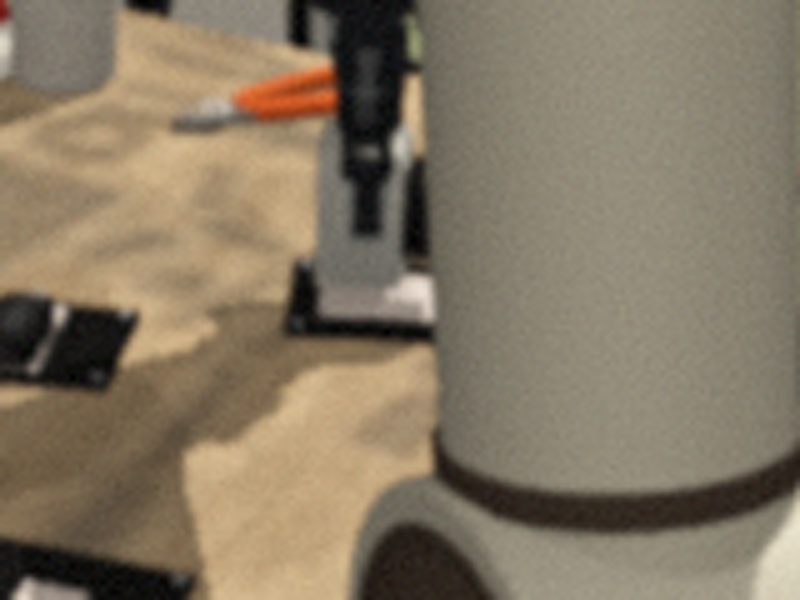

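View pics/b4.png

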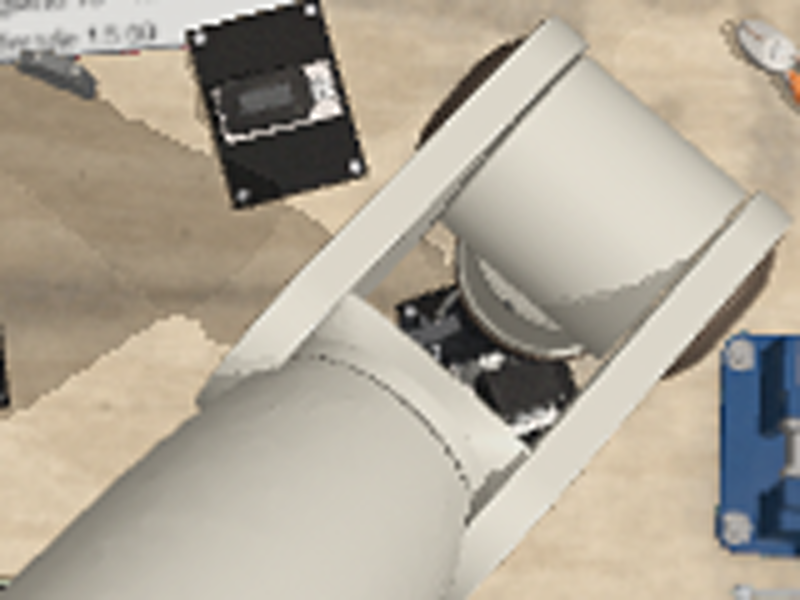

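The contactor hangs centred over its footprint, and the adapter sits well on its pad in the top view. Lowering the contactor.

step_arm:
  series: "8 0 1 0 0; 5 0 0 0 0; 2 0 0 0 0; 1 0 0 0 0; 0 0 0 0 0"

```text
time_s: 13.55
position: [0.4564, -0.2859, 0.0347]
tool_rot: [0.918, 1.4, -0.928]
ft_force: [-0.3, -0.5, -1.7]
width: 0.0444
```

```bash
python3 plan.py 455.5 -286 34 1.958
```

```text
t 13.55 p [ 456.4 -285.9   34.7] w 44.4 q [-0.7   0.24  1.74 -0.01  1.18  0.49] F [-0.3 -0.5 -1.7]
toolx [-0.03   0.013 -0.999] jaw yaw -1.183
tool shift now [ 0.8 -0.9 -0.2] roll 0.0
tool shift after roll [ 0.8 -0.9 -0.2] | 1.2
```

Still about 1 mm in the air, since the force reading carries the part's weight. I'll lower it a little, release and retract.

step_arm:
  series: "2 -1 0 0 0; 0 0 0 0 0; 0 0 0 0 0.65; 0 0 0 0 0.8; 0 0 0 0 1; 0 0 0 0 1; -15 0 0 0 1; -35 0 0 0 1"

```text
time_s: 14.35
position: [0.4561, -0.2859, 0.0818]
tool_rot: [0.92, 1.404, -0.928]
ft_force: [0.5, -0.2, 0.5]
width: 0.0854
```

step_arm:
  series: "-45 0 0 0 1; -40 0 0 0 1; -10 0 0 0 1; 0 0 0 0 1"

```text
time_s: 14.75
position: [0.4596, -0.2879, 0.1837]
tool_rot: [0.919, 1.4, -0.928]
ft_force: [-0.2, -0.6, 0.6]
width: 0.0854
```

```bash
python3 plan.py 608 -29.5 150 -0.37;python3 - <<'E'
from h import *
im=ctrl.snapshot("side")[:,:,::-1]; b=cv2.resize(im[150:270,300:460],None,fx=5,fy=5,interpolation=cv2.INTER_CUBIC); cv2.imwrite("pics/b5.png",b)
im=ctrl.snapshot("top")[:,:,::-1]; b=cv2.resize(im[200:320,300:460],None,fx=5,fy=5,interpolation=cv2.INTER_CUBIC); cv2.imwrite("pics/b6.png",b)
E
```

```text
t 14.75 p [ 459.6 -287.9  183.7] w 85.4 q [-0.7   0.12  1.56 -0.01  1.48  0.49] F [-0.2 -0.6  0.6]
toolx [-0.029  0.013 -0.999] jaw yaw -1.184
tool shift now [  32.7  235.7 -182.4] roll -0.814
tool shift after roll [ 32.7 294.5  46. ] | 299.8
```

View pics/b6.png

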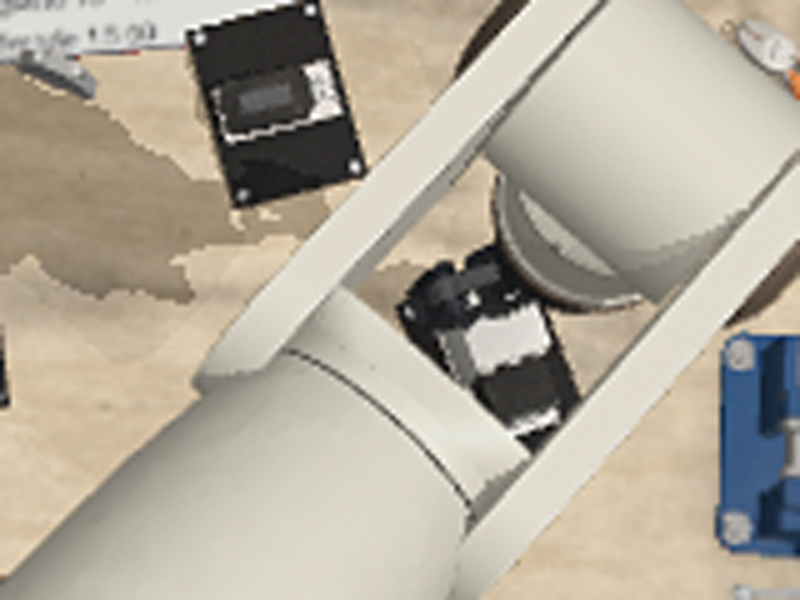

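Contactor released standing. On to the terminal, keeping the tip above 150 mm.

step_arm:
  series: "0 35 -27 0 1; 0 37 -28 0 1; 0 37 -28 0 1; 0 37 -28 0 1; 0 37 -28 0 1; 0 37 -28 0 1; 0 15 -12 0 1; 0 0 0 0 1"

```text
time_s: 15.65
position: [0.6096, -0.0227, 0.164]
tool_rot: [0.921, 1.421, -0.939]
ft_force: [0.1, -0.2, -0.1]
width: 0.0854
```

step_arm:
  series: "0 0 0 -0.14 1; 0 0 0 -0.14 1; 0 0 0 -0.14 1; 0 0 0 -0.14 1; 0 0 0 -0.14 1; 0 0 0 -0.12 1; 0 0 0 0 1"

```text
time_s: 16.35
position: [0.6038, -0.0269, 0.1523]
tool_rot: [0.276, 1.624, -0.259]
ft_force: [-0.0, -0.4, 0.7]
width: 0.0851
```

```bash
python3 plan.py 608 -29.5 80 -0.37;python3 - <<'E'
from h import *
im=ctrl.snapshot("top")[:,:,::-1]; cv2.imwrite("pics/c1f.png",im);b=cv2.resize(im[200:300,270:430],None,fx=5,fy=5,interpolation=cv2.INTER_CUBIC); cv2.imwrite("pics/c1.png",b)
E
```

```text
t 16.35 p [603.8 -26.9 152.3] w 85.1 q [-0.18  0.29  1.43  0.01  1.49  0.16] F [-0.  -0.4  0.7]
toolx [-0.067  0.022 -0.998] jaw yaw -0.338
tool shift now [71.7 -1.   9.9] roll 0.032
tool shift after roll [71.7 -0.7 10. ] | 72.4
```

View pics/c1.png

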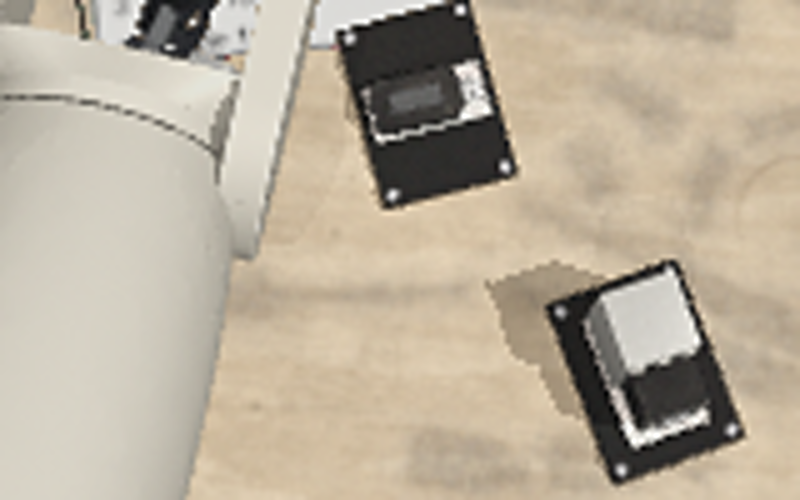

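Run:
```python
from scipy.spatial.transform import Rotation as R
for n,v in (("start",(.9537,1.3529,-.9526)),("fast0.9",(.962,1.354,-.96)),("roll1.7",(.063,1.579,-.048)),("2.5",(-.136,1.576,.156)),("desc3.3",(-.142,1.564,.144)),("3.7",(-.144,1.56,.142)),("lift5.35",(-.142,1.56,.14)),("7.4",(-.227,1.561,.229)),("7.7",(-.23,1.553,.226)),("roll8.55",(.712,1.466,-.713)),("roll9.05",(1.164,1.262,-1.181)),("in9.75",(1.024,1.355,-1.042)),("14.75",(.919,1.4,-.928)),("15.65",(.921,1.421,-.939)),("16.35",(.276,1.624,-.259))):
    print(n,R.from_rotvec(v).as_matrix()[:,0].round(3))
```

```text
start [-0.     0.001 -1.   ]
fast0.9 [-0.004  0.004 -1.   ]
roll1.7 [-0.009  0.01  -1.   ]
2.5 [-0.011  0.012 -1.   ]
desc3.3 [ 0.002  0.001 -1.   ]
3.7 [ 0.006 -0.001 -1.   ]
lift5.35 [ 0.006 -0.001 -1.   ]
7.4 [-0.002  0.001 -1.   ]
7.7 [ 0.006 -0.002 -1.   ]
roll8.55 [-0.013  0.006 -1.   ]
roll9.05 [-0.026  0.011 -1.   ]
in9.75 [-0.037  0.015 -0.999]
14.75 [-0.029  0.013 -0.999]
15.65 [-0.05   0.021 -0.999]
16.35 [-0.067  0.022 -0.998]
```

The repeated roll and fast lateral rows have let the tool tilt by 0.07 rad. There's plenty of time, so I'll test which motion takes the tilt out: first up, then down.

step_arm:
  series: "-45 0 0 0 1; -45 0 0 0 1; -45 0 0 0 1; 0 0 0 0 1; 0 0 0 0 1"

```text
time_s: 16.9
position: [0.6111, -0.0324, 0.2873]
tool_rot: [0.298, 1.629, -0.283]
ft_force: [-0.3, -0.3, -1.9]
width: 0.0853
```

```bash
python3 plan.py 608 -29.5 80 -0.37
```

```text
t 16.9 p [611.1 -32.4 287.3] w 85.3 q [-0.18  0.27  1.18  0.01  1.76  0.18] F [-0.3 -0.3 -1.9]
toolx [-0.074  0.023 -0.997] jaw yaw -0.367
tool shift now [207.    2.6  12.3] roll 0.003
tool shift after roll [207.    2.6  12.3] | 207.4
```

step_arm:
  series: "45 0 0 0 1; 45 0 0 0 1; 45 0 0 0 1; 0 0 0 0 1; 0 0 0 0 1"

```text
time_s: 17.4
position: [0.5993, -0.0304, 0.1472]
tool_rot: [0.308, 1.629, -0.294]
ft_force: [0.5, -0.5, 1.1]
width: 0.0855
```

```bash
python3 plan.py 608 -29.5 80 -0.37
```

```text
t 17.4 p [599.3 -30.4 147.2] w 85.5 q [-0.18  0.29  1.44  0.01  1.49  0.2 ] F [ 0.5 -0.5  1.1]
toolx [-0.076  0.024 -0.997] jaw yaw -0.381
tool shift now [66.4  4.4 13. ] roll -0.011
tool shift after roll [66.4  4.3 13.1] | 67.8
```

step_arm:
  series: "0 0 0 0 1; 0 0 0 0 1; 0 0 0 0 1; 0 0 0 0 1"

```text
time_s: 17.8
position: [0.6017, -0.0311, 0.1532]
tool_rot: [0.31, 1.622, -0.296]
ft_force: [0.6, -0.3, 1.1]
width: 0.0854
```

```bash
python3 plan.py 608 -29.5 80 -0.37
```

```text
t 17.8 p [601.7 -31.1 153.2] w 85.4 q [-0.18  0.29  1.43  0.01  1.49  0.2 ] F [ 0.6 -0.3  1.1]
toolx [-0.069  0.022 -0.997] jaw yaw -0.382
tool shift now [72.6  4.2 10.5] roll -0.012
tool shift after roll [72.6  4.  10.6] | 73.5
```

step_arm:
  series: "18 0 4 0 1; 18 0 4 0 1; 18 0 4 0 1; 12 2 0 0 1; 0 0 0 0 1"

```text
time_s: 18.3
position: [0.6114, -0.0324, 0.0885]
tool_rot: [0.31, 1.615, -0.296]
ft_force: [0.9, -0.6, -0.7]
width: 0.085
```

```bash
python3 plan.py 608 -29.5 60 -0.37
```

```text
t 18.3 p [611.4 -32.4  88.5] w 85.0 q [-0.18  0.35  1.48  0.01  1.37  0.2 ] F [ 0.9 -0.6 -0.7]
toolx [-0.062  0.021 -0.998] jaw yaw -0.383
tool shift now [28.7  1.5 -2.4] roll -0.013
tool shift after roll [28.7  1.6 -2.4] | 28.8
```

Hold rows bring the tilt back and small slow steps help as well, so I'll hold for longer.

step_arm:
  series: "0 0 0 0 1; 0 0 0 0 1; 0 0 0 0 1; 0 0 0 0 1; 0 0 0 0 1; 0 0 0 0 1; 0 0 0 0 1; 0 0 0 0 1"

```text
time_s: 19.1
position: [0.6126, -0.0325, 0.0923]
tool_rot: [0.309, 1.61, -0.295]
ft_force: [-0.3, 0.4, 0.4]
width: 0.0856
```

```bash
python3 plan.py 608 -29.5 60 -0.37
```

```text
t 19.1 p [612.6 -32.5  92.3] w 85.6 q [-0.18  0.35  1.48  0.01  1.37  0.2 ] F [-0.3  0.4  0.4]
toolx [-0.057  0.02  -0.998] jaw yaw -0.382
tool shift now [32.6  1.1 -3.4] roll -0.012
tool shift after roll [32.6  1.2 -3.4] | 32.8
```

step_arm:
  series: "5 0 0 0 1; 5 0 0 0 1; 5 0 0 0 1; 5 0 0 0 1; 5 0 0 0 1; 5 0 0 0 1; 5 0 0 0 1; 5 0 0 0 1"

```text
time_s: 19.9
position: [0.6099, -0.0315, 0.0486]
tool_rot: [0.309, 1.611, -0.295]
ft_force: [0.4, 0.0, 0.0]
width: 0.0855
```

```bash
python3 plan.py 608 -29.5 20 -0.37;python3 - <<'E'
from h import *
im=ctrl.snapshot("side")[:,:,::-1]; b=cv2.resize(im[180:270,220:340],None,fx=6,fy=6,interpolation=cv2.INTER_CUBIC); cv2.imwrite("pics/c2.png",b)
E
```

```text
t 19.9 p [609.9 -31.5  48.6] w 85.5 q [-0.18  0.38  1.53  0.01  1.29  0.2 ] F [0.4 0.  0. ]
toolx [-0.058  0.02  -0.998] jaw yaw -0.382
tool shift now [28.7  1.3 -0.7] roll -0.012
tool shift after roll [28.7  1.3 -0.7] | 28.8
```

View pics/c2.png

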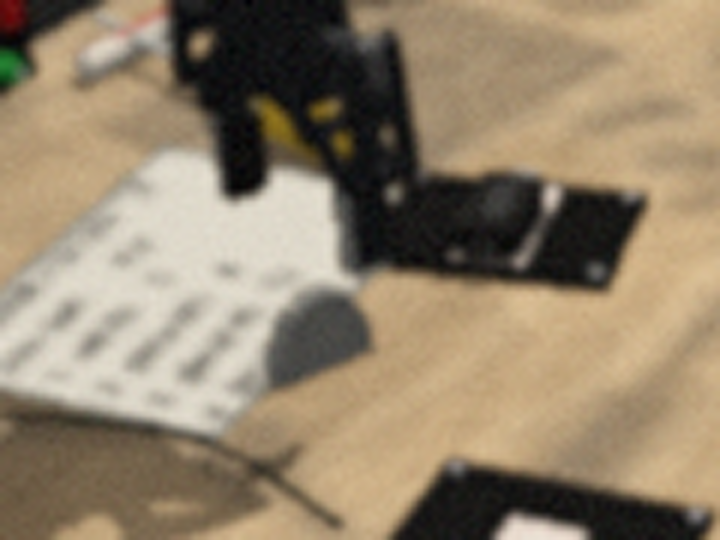

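step_arm:
  series: "10 1 0 -0.01 1; 10 0 -1 0 1; 10 0 0 0 1; 8 0 0 0 1; 5 0 0 0 1; 0 0 0 0 1"

```text
time_s: 20.55
position: [0.6056, -0.029, 0.0001]
tool_rot: [0.301, 1.614, -0.286]
ft_force: [-0.3, 0.7, -0.4]
width: 0.0854
```

```bash
python3 plan.py 608 -29.5 6 -0.37
```

```text
t 20.55 p [ 6.056e+02 -2.900e+01  1.000e-01] w 85.4 q [-0.18  0.43  1.58  0.01  1.2   0.19] F [-0.3  0.7 -0.4]
toolx [-0.06   0.021 -0.998] jaw yaw -0.371
tool shift now [-6.   0.4  2. ] roll -0.001
tool shift after roll [-6.   0.4  2. ] | 6.3
```

step_arm:
  series: "-6 0 2 0 1; -1 0 0 0 1; 0 0 0 0 1; 0 0 0 0 1"

```text
time_s: 20.95
position: [0.6089, -0.0301, 0.0089]
tool_rot: [0.301, 1.613, -0.286]
ft_force: [0.6, 0.2, -0.1]
width: 0.0854
```

```bash
python3 plan.py 608 -29.5 6 -0.37;python3 - <<'E'
from h import *
im=ctrl.snapshot("side")[:,:,::-1]; b=cv2.resize(im[180:270,220:340],None,fx=6,fy=6,interpolation=cv2.INTER_CUBIC); cv2.imwrite("pics/c3.png",b)
E
```

```text
t 20.95 p [608.9 -30.1   8.9] w 85.4 q [-0.18  0.42  1.56  0.01  1.22  0.19] F [ 0.6  0.2 -0.1]
toolx [-0.059  0.02  -0.998] jaw yaw -0.372
tool shift now [ 2.9  0.3 -0.9] roll -0.002
tool shift after roll [ 2.9  0.3 -0.9] | 3.1
```

View pics/c3.png

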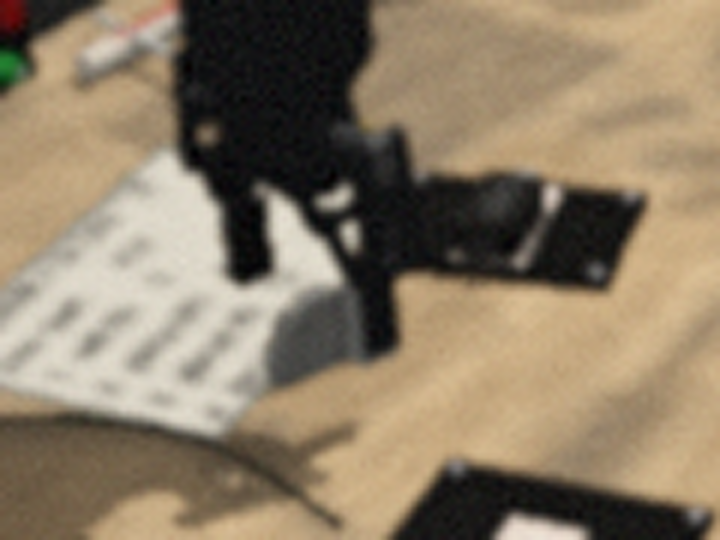

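The jaws straddle the terminal, with the near finger at (375,330) in front of it and the far one at (250,260) behind. Closing.

step_arm:
  series: "3 0 -1 0 1; 0 0 0 0 0.5; 0 0 0 0 0.3; 0 0 0 0 0; 0 0 0 0 0; 0 0 0 0 0; 0 0 0 0 0; 0 0 0 0 0"

```text
time_s: 21.8
position: [0.6076, -0.0296, 0.0058]
tool_rot: [0.301, 1.612, -0.286]
ft_force: [0.6, 0.3, 0.1]
width: 0.0098
```

```bash
python3 plan.py 453 349.3 100 -0.252;python3 - <<'E'
from h import *
im=ctrl.snapshot("side")[:,:,::-1]; b=cv2.resize(im[180:270,220:340],None,fx=6,fy=6,interpolation=cv2.INTER_CUBIC); cv2.imwrite("pics/c4.png",b)
E
```

```text
t 21.8 p [607.6 -29.6   5.8] w 9.8 q [-0.18  0.42  1.57  0.01  1.21  0.19] F [0.6 0.3 0.1]
toolx [-0.058  0.02  -0.998] jaw yaw -0.371
tool shift now [ -77.3  296.8 -286.9] roll -0.119
tool shift after roll [ -77.3  328.9 -249.5] | 420.0
```

View pics/c4.png

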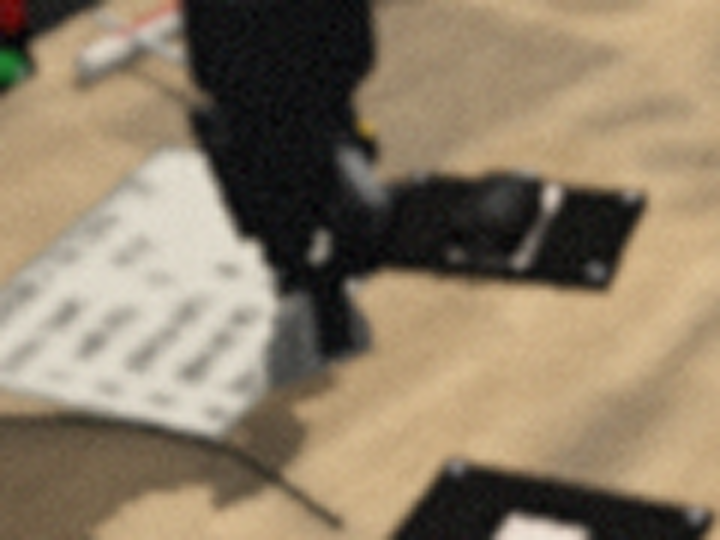

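The terminal is held centrally, with the jaws at 9.8 mm. Lifting and carrying it to the left at moderate speed.

step_arm:
  series: "-10 0 0 0 0; -25 0 0 0 0; -25 0 0 0 0; -20 0 0 0 0; 0 15 -14 0 0; 0 25 -24 0 0; 0 25 -24 0 0; 0 25 -24 0 0"

```text
time_s: 22.65
position: [0.5639, 0.0852, 0.0966]
tool_rot: [0.305, 1.611, -0.29]
ft_force: [0.2, 1.1, -0.6]
width: 0.0097
```

step_arm:
  series: "0 25 -24 0 0; 0 25 -24 0 0; 0 25 -24 0 0; 0 25 -24 0 0; 0 25 -24 0 0; 0 25 -24 0 0; 0 15 -14 0 0; 0 0 0 0 0"

```text
time_s: 23.45
position: [0.4659, 0.3118, 0.1072]
tool_rot: [0.302, 1.614, -0.286]
ft_force: [1.3, 0.3, 0.4]
width: 0.0097
```

```bash
python3 plan.py 453 349.3 80 -0.252
```

```text
t 23.45 p [465.9 311.8 107.2] w 9.7 q [0.43 0.22 1.61 0.05 1.35 0.79] F [1.3 0.3 0.4]
toolx [-0.059  0.022 -0.998] jaw yaw -0.372
tool shift now [ 28.7  30.4 -23.8] roll -0.12
tool shift after roll [ 28.7  33.  -20.1] | 48.1
```

step_arm:
  series: "0 0 0 -0.06 0; 0 0 0 -0.06 0; 10 16 -10 0 0; 10 16 -10 0 0; 10 0 0 0 0; 10 0 0 0 0; 0 0 0 0 0; 0 0 0 0 0"

```text
time_s: 24.25
position: [0.4497, 0.3471, 0.0668]
tool_rot: [0.205, 1.625, -0.185]
ft_force: [0.5, -0.8, -0.7]
width: 0.0093
```

```bash
python3 plan.py 453 349.3 30 -0.252;python3 - <<'E'
from h import *
im=ctrl.snapshot("side")[:,:,::-1]; b=cv2.resize(im[290:410,150:310],None,fx=5,fy=5,interpolation=cv2.INTER_CUBIC); cv2.imwrite("pics/c5.png",b)
im=ctrl.snapshot("top")[:,:,::-1]; cv2.imwrite("pics/c6f.png",im);b=cv2.resize(im[200:320,140:300],None,fx=5,fy=5,interpolation=cv2.INTER_CUBIC); cv2.imwrite("pics/c6.png",b)
E
```

```text
t 24.25 p [449.7 347.1  66.8] w 9.3 q [0.5  0.27 1.64 0.05 1.28 0.73] F [ 0.5 -0.8 -0.7]
toolx [-0.06   0.02  -0.998] jaw yaw -0.246
tool shift now [36.6  2.8  5. ] roll 0.006
tool shift after roll [36.6  2.8  5. ] | 37.0
```

View pics/c5.png

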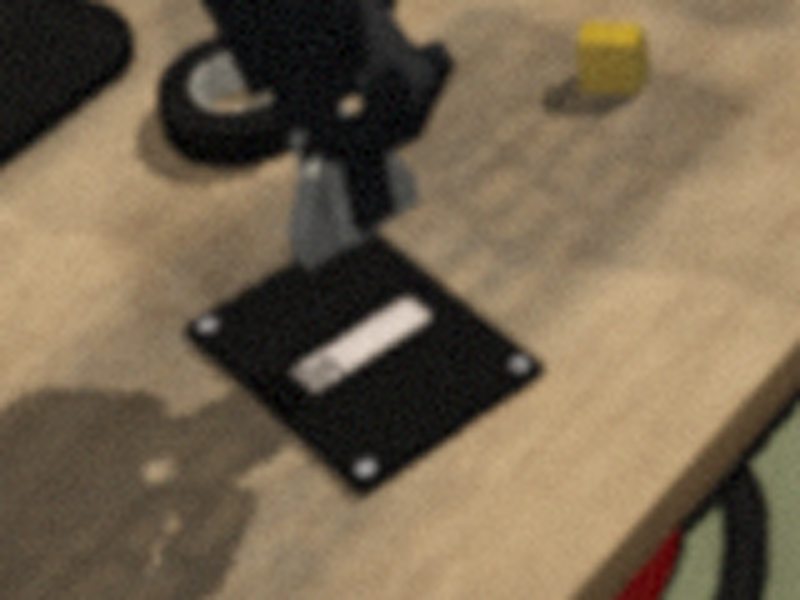

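View pics/c6.png

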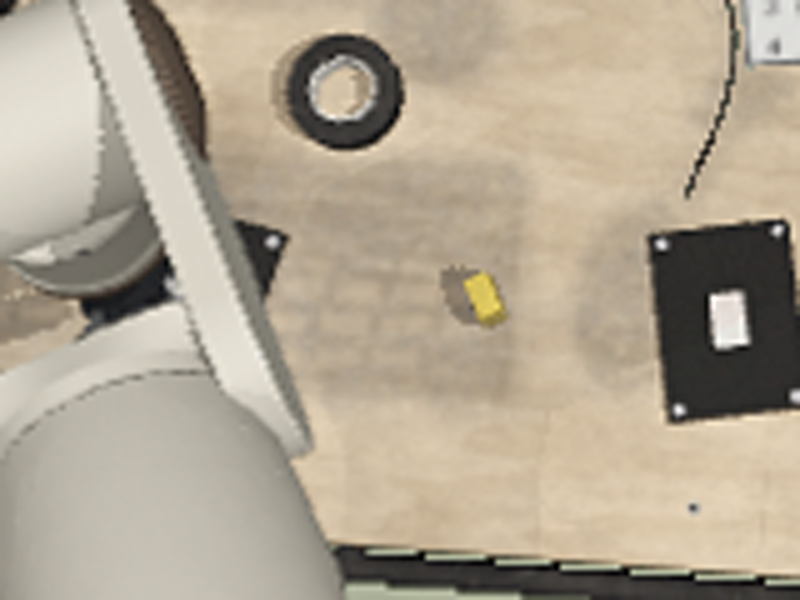

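step_arm:
  series: "12 2 3 0 0; 12 1 2 0 0; 12 0 0 0 0; 8 0 0 0 0; 0 0 0 0 0; 0 0 0 0 0"

```text
time_s: 24.95
position: [0.4533, 0.3494, 0.0185]
tool_rot: [0.206, 1.625, -0.186]
ft_force: [0.6, -0.1, 0.2]
width: 0.0098
```

```bash
python3 plan.py 453 349.3 12 -0.252;python3 - <<'E'
from h import *
im=ctrl.snapshot("side")[:,:,::-1]; b=cv2.resize(im[290:410,150:310],None,fx=5,fy=5,interpolation=cv2.INTER_CUBIC); cv2.imwrite("pics/c7.png",b)
E
```

```text
t 24.95 p [453.3 349.4  18.5] w 9.8 q [0.5  0.33 1.67 0.05 1.19 0.72] F [ 0.6 -0.1  0.2]
toolx [-0.06   0.02  -0.998] jaw yaw -0.247
tool shift now [ 6.5 -0.2  0.1] roll 0.005
tool shift after roll [ 6.5 -0.2  0.1] | 6.6
```

View pics/c7.png

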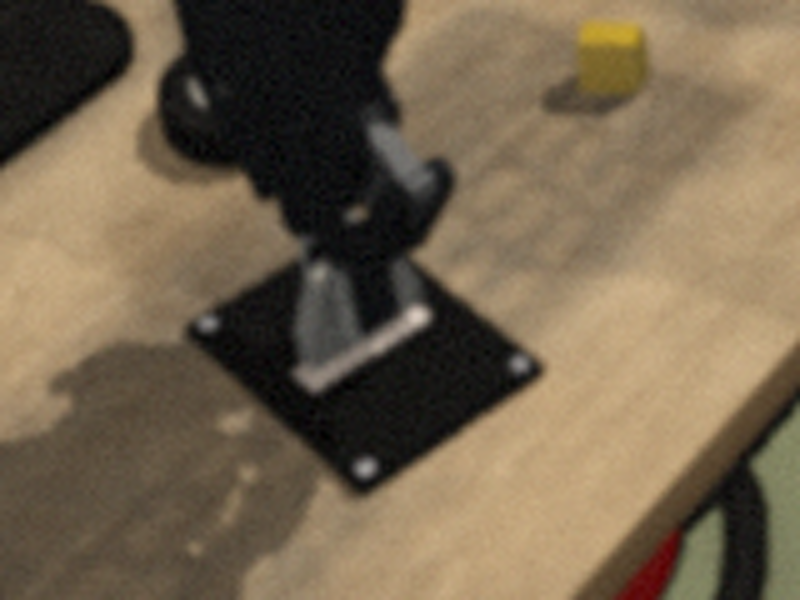

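The terminal is over the strip and in line with it, about 6 mm up. Lowering.

step_arm:
  series: "3 0 0 0 0; 2 0 0 0 0; 1 0 0 0 0; 0 0 0 0 0; 0 0 0 0 0"

```text
time_s: 25.5
position: [0.4534, 0.3499, 0.0133]
tool_rot: [0.206, 1.623, -0.184]
ft_force: [-0.8, 0.5, -0.6]
width: 0.0094
```

```bash
python3 plan.py 453 349.3 12 -0.252;python3 - <<'E'
from h import *
im=ctrl.snapshot("side")[:,:,::-1]; b=cv2.resize(im[310:400,170:290],None,fx=6,fy=6,interpolation=cv2.INTER_CUBIC); cv2.imwrite("pics/c8.png",b)
E
```

```text
t 25.5 p [453.4 349.9  13.3] w 9.4 q [0.5  0.33 1.68 0.05 1.17 0.72] F [-0.8  0.5 -0.6]
toolx [-0.059  0.021 -0.998] jaw yaw -0.247
tool shift now [ 1.3 -0.7 -0.2] roll 0.005
tool shift after roll [ 1.3 -0.7 -0.2] | 1.5
```

View pics/c8.png

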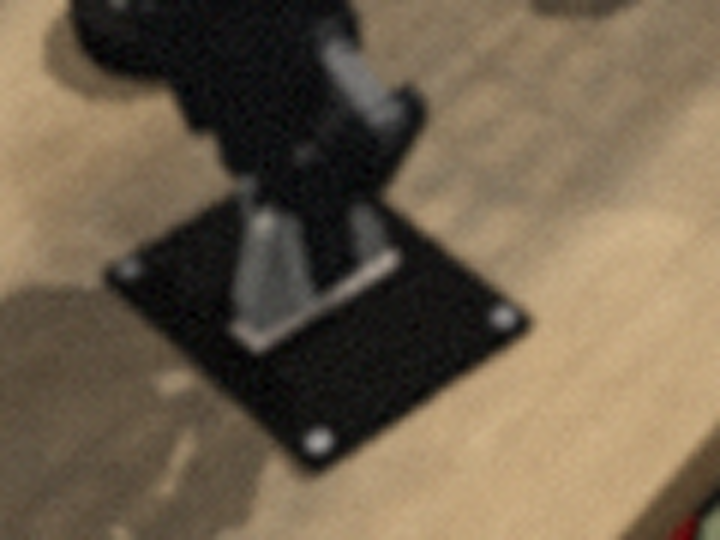

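step_arm:
  series: "2 0 0 0 0; 0 0 0 0 0; 0 0 0 0 0.15; 0 0 0 0 0.3; 0 0 0 0 0.5; 0 0 0 0 0.6; 0 0 0 0 0.6"

```text
time_s: 26.25
position: [0.4535, 0.35, 0.0115]
tool_rot: [0.207, 1.622, -0.184]
ft_force: [-0.3, -0.0, -0.2]
width: 0.0511
```

```bash
python3 plan.py 453 349.3 12 -0.252;python3 - <<'E'
from h import *
im=ctrl.snapshot("side")[:,:,::-1]; b=cv2.resize(im[310:400,170:290],None,fx=6,fy=6,interpolation=cv2.INTER_CUBIC); cv2.imwrite("pics/c9.png",b)
E
```

```text
t 26.25 p [453.5 350.   11.5] w 51.1 q [0.5  0.34 1.68 0.05 1.17 0.72] F [-0.3 -0.  -0.2]
toolx [-0.058  0.021 -0.998] jaw yaw -0.247
tool shift now [-0.5 -0.8 -0.4] roll 0.005
tool shift after roll [-0.5 -0.8 -0.4] | 1.0
```

View pics/c9.png

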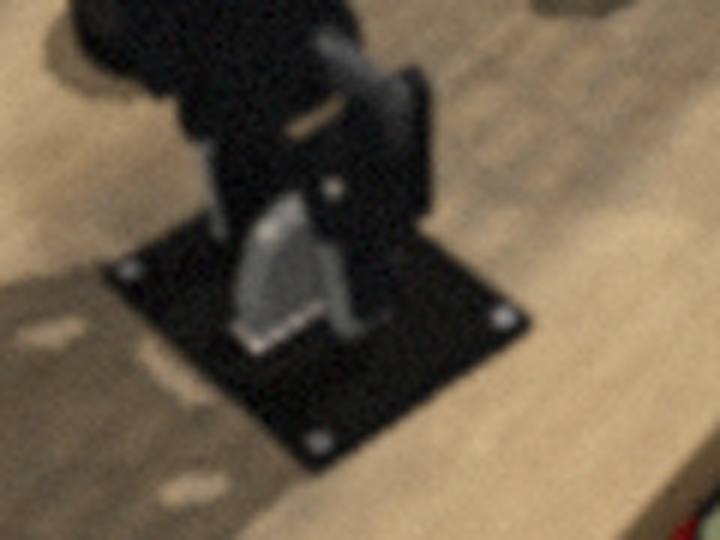

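The terminal stands free on its strip. Retracting, then on to the relay.

step_arm:
  series: "-20 0 0 0 0.7; -30 0 0 0 1; -35 0 0 0 1; -35 0 0 0 1; -10 0 0 0 1; 0 0 0 0 1; 0 0 0 0 1; 0 0 0 0 1"

```text
time_s: 27.1
position: [0.4599, 0.3464, 0.1428]
tool_rot: [0.204, 1.626, -0.186]
ft_force: [0.0, 0.3, -0.2]
width: 0.0856
```

step_arm:
  series: "0 0 0 0.125 1; 0 0 0 0.125 1; 0 0 0 0.125 1; 0 0 0 0.125 1; 0 0 0 0.125 1; 0 0 0 0.125 1; 0 0 0 0.12 1; 0 0 0 0 1"

```text
time_s: 27.9
position: [0.4559, 0.3447, 0.131]
tool_rot: [0.877, 1.451, -0.93]
ft_force: [-0.3, -0.0, 0.4]
width: 0.0855
```

```bash
python3 plan.py 462 178 100 2.03
```

```text
t 27.9 p [455.9 344.7 131. ] w 85.5 q [0.49 0.23 1.55 0.05 1.42 1.63] F [-0.3 -0.   0.4]
toolx [-0.077  0.011 -0.997] jaw yaw -1.152
tool shift now [ 28.6 -60.4 156. ] roll -0.041
tool shift after roll [ 28.6 -66.8 153.4] | 169.7
```

step_arm:
  series: "0 0 0 -0.04 1; 0 -13 30 0 1; 0 -14 31 0 1; 0 -14 31 0 1; 0 -14 31 0 1; 0 -12 30 0 1; 0 0 0 0 1; 0 0 0 0 1"

```text
time_s: 28.7
position: [0.463, 0.1721, 0.1212]
tool_rot: [0.815, 1.484, -0.877]
ft_force: [-0.3, 0.3, 0.3]
width: 0.0853
```

step_arm:
  series: "0 0 0 0 1; 0 0 0 0 1; 0 0 0 0 1; 0 0 0 0 1; 0 0 0 0 1; 0 0 0 0 1"

```text
time_s: 29.3
position: [0.4623, 0.1749, 0.1202]
tool_rot: [0.808, 1.488, -0.871]
ft_force: [-0.2, -0.4, -0.6]
width: 0.0857
```

```bash
python3 plan.py 462 178 60 2.03
python3 - <<'E'
from h import *
im=ctrl.snapshot("side")[:,:,::-1]; cv2.imwrite("pics/d1f.png",im);b=cv2.resize(im[240:330,210:330],None,fx=6,fy=6,interpolation=cv2.INTER_CUBIC); cv2.imwrite("pics/d1.png",b)
im=ctrl.snapshot("top")[:,:,::-1]; cv2.imwrite("pics/d2f.png",im);b=cv2.resize(im[200:320,140:300],None,fx=5,fy=5,interpolation=cv2.INTER_CUBIC); cv2.imwrite("pics/d2.png",b)
E
```

```text
t 29.3 p [462.3 174.9 120.2] w 85.7 q [0.19 0.1  1.72 0.02 1.4  1.25] F [-0.2 -0.4 -0.6]
toolx [-0.088  0.008 -0.996] jaw yaw -1.069
tool shift now [60.   5.7  0.1] roll 0.043
tool shift after roll [60.   5.7 -0.1] | 60.3
```

View pics/d1.png

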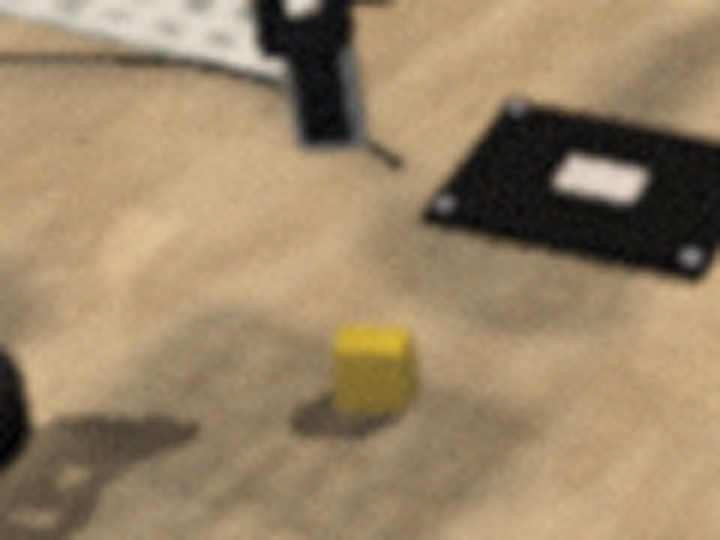

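View pics/d2.png

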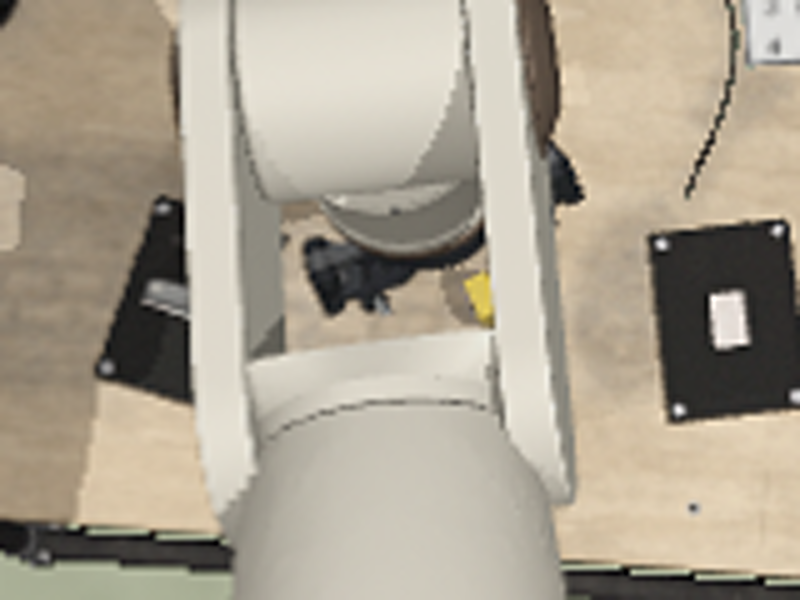

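step_arm:
  series: "15 2 0 0.04 1; 15 2 0 0 1; 15 1 0 0 1; 10 0 0 0 1; 5 0 0 0 1; 0 0 0 0 1"

```text
time_s: 30.0
position: [0.462, 0.1777, 0.0588]
tool_rot: [0.84, 1.472, -0.904]
ft_force: [-0.5, 0.2, 0.3]
width: 0.0853
```

```bash
python3 plan.py 460.5 178 30 2.03
python3 - <<'E'
from h import *
im=ctrl.snapshot("side")[:,:,::-1]; b=cv2.resize(im[240:330,210:330],None,fx=6,fy=6,interpolation=cv2.INTER_CUBIC); cv2.imwrite("pics/d3.png",b)
im=ctrl.snapshot("top")[:,:,::-1]; b=cv2.resize(im[200:320,140:300],None,fx=5,fy=5,interpolation=cv2.INTER_CUBIC); cv2.imwrite("pics/d4.png",b)
E
```

```text
t 30.0 p [462.  177.7  58.8] w 85.3 q [0.19 0.16 1.79 0.03 1.27 1.3 ] F [-0.5  0.2  0.3]
toolx [-0.086  0.008 -0.996] jaw yaw -1.111
tool shift now [28.8  0.9  0.4] roll 0.001
tool shift after roll [28.8  0.9  0.4] | 28.9
```

View pics/d3.png

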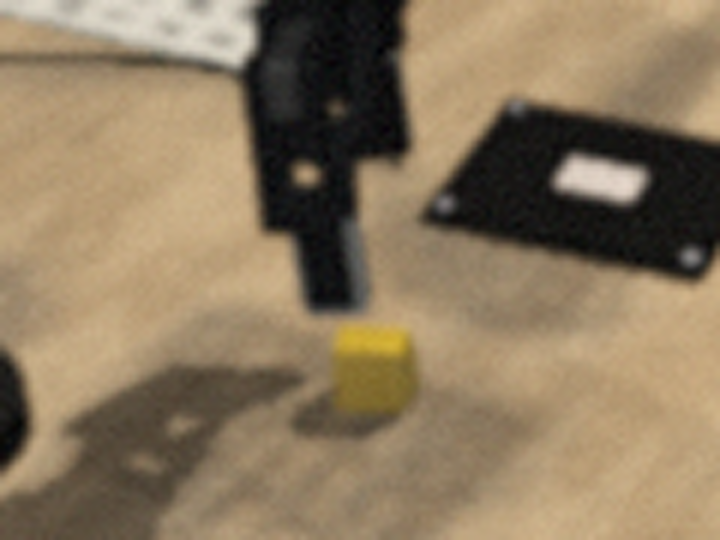

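View pics/d4.png

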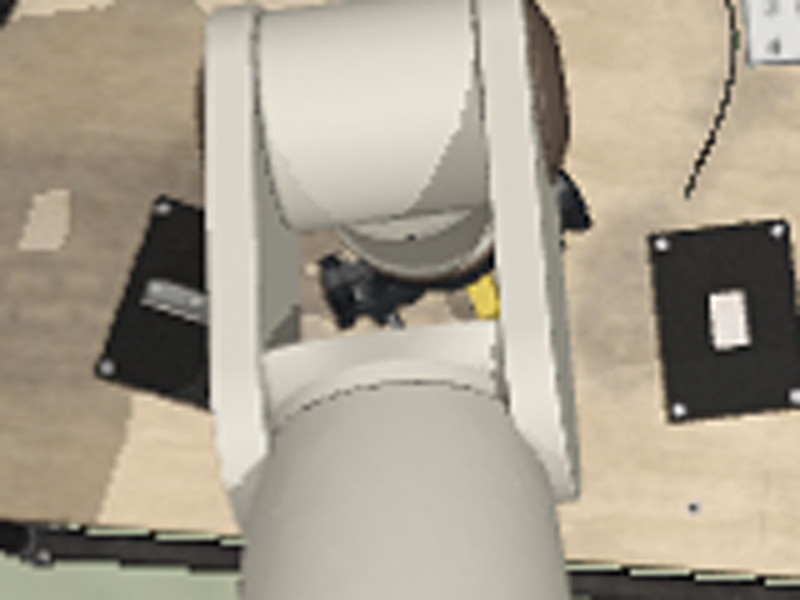

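step_arm:
  series: "12 0 0 0 1; 12 0 0 0 1; 10 0 0 0 1; 8 0 0 0 1; 0 0 0 0 1; 0 0 0 0 1"

```text
time_s: 30.7
position: [0.4588, 0.1782, 0.0145]
tool_rot: [0.841, 1.471, -0.902]
ft_force: [-0.1, -0.3, -0.3]
width: 0.0858
```

```bash
python3 plan.py 460.5 178 6 2.03
python3 - <<'E'
from h import *
im=ctrl.snapshot("side")[:,:,::-1]; b=cv2.resize(im[240:330,210:330],None,fx=6,fy=6,interpolation=cv2.INTER_CUBIC); cv2.imwrite("pics/d5.png",b)
E
```

```text
t 30.7 p [458.8 178.2  14.5] w 85.8 q [0.2  0.21 1.84 0.03 1.18 1.29] F [-0.1 -0.3 -0.3]
toolx [-0.084  0.009 -0.996] jaw yaw -1.111
tool shift now [8.4 2.1 1.3] roll 0.001
tool shift after roll [8.4 2.1 1.3] | 8.7
```

View pics/d5.png

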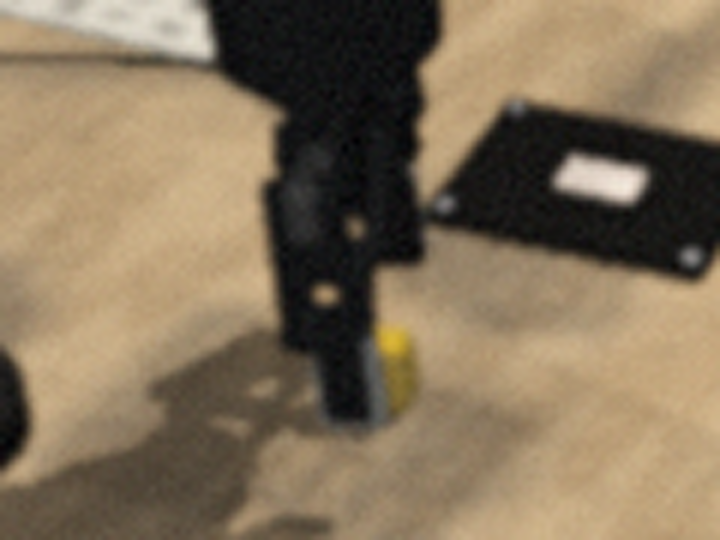

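The near finger sits in front of the relay, about 3 mm to the left of where it should be. I'll skip the +y shift, descend and close.

step_arm:
  series: "5 0 1 0 1; 4 0 0 0 1; 0 0 0 0 1; 0 0 0 0 0.5; 0 0 0 0 0.3; 0 0 0 0 0; 0 0 0 0 0; 0 0 0 0 0"

```text
time_s: 31.55
position: [0.4593, 0.1774, 0.006]
tool_rot: [0.842, 1.469, -0.901]
ft_force: [-0.6, -0.3, 2.8]
width: 0.015
```

step_arm:
  series: "0 0 0 0 0; 0 0 0 0 0"

```text
time_s: 31.75
position: [0.4593, 0.1774, 0.0061]
tool_rot: [0.842, 1.469, -0.901]
ft_force: [0.8, 0.3, -0.5]
width: 0.0151
```

```bash
python3 plan.py 458.4 37 60 1.739
python3 - <<'E'
from h import *
im=ctrl.snapshot("side")[:,:,::-1]; b=cv2.resize(im[240:330,210:330],None,fx=6,fy=6,interpolation=cv2.INTER_CUBIC); cv2.imwrite("pics/d6.png",b)
E
```

```text
t 31.75 p [459.3 177.4   6.1] w 15.1 q [0.2  0.22 1.85 0.03 1.16 1.29] F [ 0.8  0.3 -0.5]
toolx [-0.082  0.009 -0.997] jaw yaw -1.111
tool shift now [-55.  -67.1 122.9] roll 0.292
tool shift after roll [-55.  -28.9 137. ] | 150.4
```

View pics/d6.png

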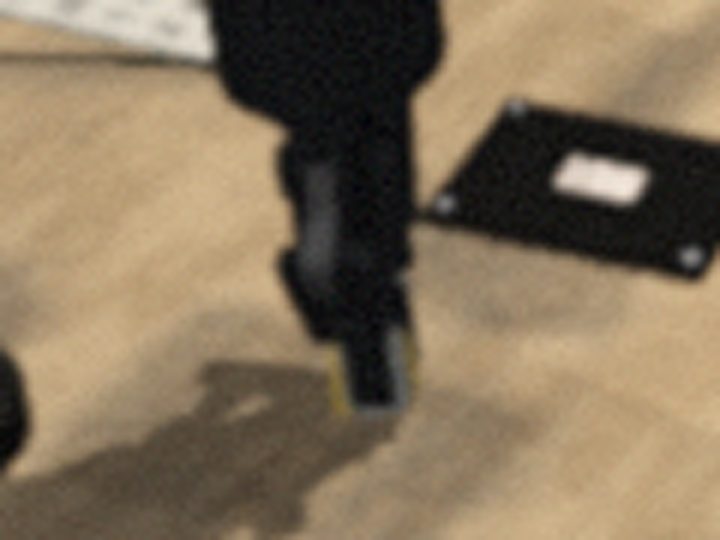

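The relay is gripped centrally, with the jaws at 15.1 mm. Lifting and carrying it.

step_arm:
  series: "-10 0 0 0 0; -20 0 0 0 0; -25 0 0 0 0; 0 -13 23 0 0; 0 -13 24 0 0; 0 -14 25 0 0; 0 -14 25 0 0; 0 -10 18 0 0"

```text
time_s: 32.6
position: [0.4587, 0.0431, 0.0677]
tool_rot: [0.84, 1.468, -0.896]
ft_force: [-0.3, 0.2, -0.3]
width: 0.0149
```

step_arm:
  series: "0 0 0 0.1 0; 0 0 0 0.1 0; 0 0 0 0.09 0; 0 0 0 0 0; 0 0 0 0 0"

```text
time_s: 33.1
position: [0.4595, 0.0398, 0.0714]
tool_rot: [1.061, 1.348, -1.133]
ft_force: [-0.3, -1.0, -0.5]
width: 0.0149
```

```bash
python3 plan.py 457 37 30 1.739
```

```text
t 33.1 p [459.5  39.8  71.4] w 14.9 q [-0.08  0.08  1.86  0.    1.28  1.32] F [-0.3 -1.  -0.5]
toolx [-0.075  0.008 -0.997] jaw yaw -1.407
tool shift now [41.4  0.1  3.3] roll -0.004
tool shift after roll [41.4  0.1  3.3] | 41.6
```

step_arm:
  series: "12 0 2 0 0; 12 0 1 0 0; 12 0 0 0 0; 4 0 0 0 0; 0 0 0 0 0; 0 0 0 0 0"

```text
time_s: 33.7
position: [0.4559, 0.0373, 0.0271]
tool_rot: [1.055, 1.352, -1.129]
ft_force: [0.5, 0.3, 0.5]
width: 0.0151
```

```bash
python3 plan.py 457 37 12 1.739
python3 - <<'E'
from h import *
im=ctrl.snapshot("side")[:,:,::-1]; b=cv2.resize(im[220:310,250:370],None,fx=6,fy=6,interpolation=cv2.INTER_CUBIC); cv2.imwrite("pics/d7.png",b)
im=ctrl.snapshot("top")[:,:,::-1]; b=cv2.resize(im[220:310,220:340],None,fx=6,fy=6,interpolation=cv2.INTER_CUBIC); cv2.imwrite("pics/d8.png",b)
E
```

```text
t 33.7 p [455.9  37.3  27.1] w 15.1 q [-0.09  0.13  1.91  0.    1.19  1.31] F [0.5 0.3 0.5]
toolx [-0.077  0.009 -0.997] jaw yaw -1.4
tool shift now [14.9  2.2  0.8] roll 0.002
tool shift after roll [14.9  2.2  0.8] | 15.1
```

View pics/d7.png

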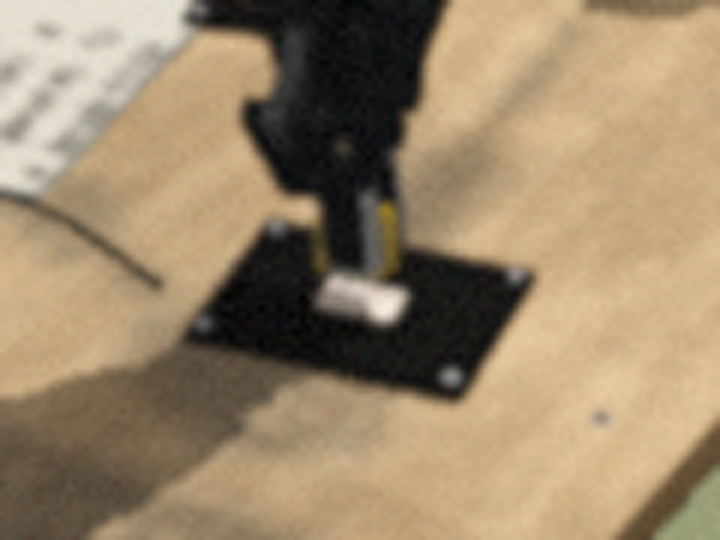

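View pics/d8.png

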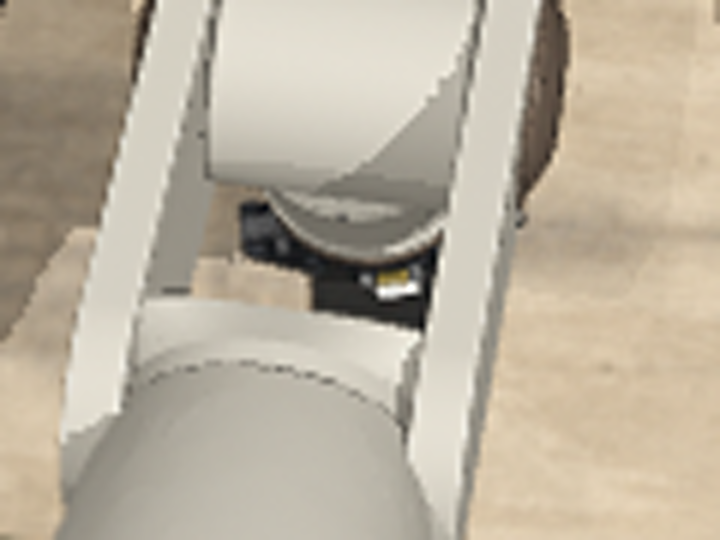

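In the side view the relay spans u = 317–402 and the footprint 315–410, so it's centred. Lowering.

step_arm:
  series: "6 1 1 0 0; 4 0 0 0 0; 3 0 0 0 0; 1 0 0 0 0; 0 0 0 0 0"

```text
time_s: 34.3
position: [0.4567, 0.0365, 0.0127]
tool_rot: [1.056, 1.351, -1.128]
ft_force: [0.3, -0.1, -0.5]
width: 0.0152
```

```bash
python3 plan.py 457 37 12 1.739
python3 - <<'E'
from h import *
im=ctrl.snapshot("side")[:,:,::-1]; b=cv2.resize(im[220:310,250:370],None,fx=6,fy=6,interpolation=cv2.INTER_CUBIC); cv2.imwrite("pics/d9.png",b)
E
```

```text
t 34.3 p [456.7  36.5  12.7] w 15.2 q [-0.09  0.15  1.92  0.    1.15  1.31] F [ 0.3 -0.1 -0.5]
toolx [-0.075  0.008 -0.997] jaw yaw -1.4
tool shift now [ 0.7  0.5 -0.4] roll 0.002
tool shift after roll [ 0.7  0.5 -0.4] | 1.0
```

View pics/d9.png

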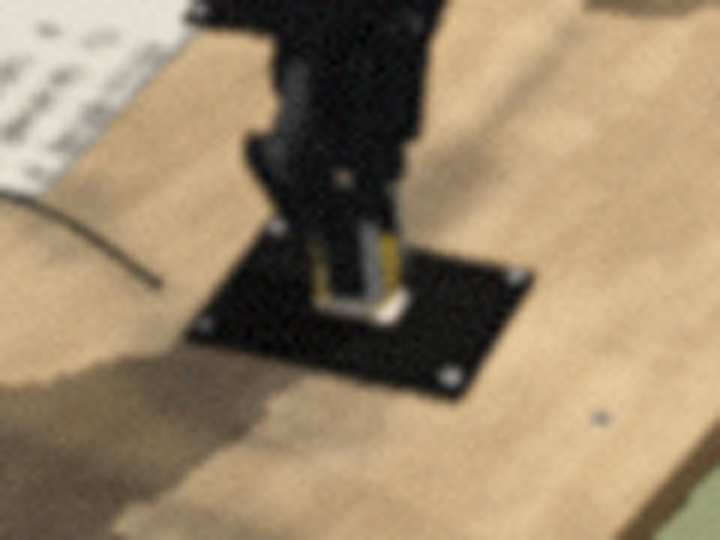

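step_arm:
  series: "1 0 -2 0 0; 0 0 0 0 0; 0 0 0 0 0.2; 0 0 0 0 0.4; 0 0 0 0 0.6; 0 0 0 0 0.8; 0 0 0 0 1; -10 0 0 0 1"

```text
time_s: 35.15
position: [0.4566, 0.0387, 0.0217]
tool_rot: [1.056, 1.351, -1.128]
ft_force: [-0.6, 0.0, -1.3]
width: 0.0851
```

step_arm:
  series: "-30 0 0 0 1; -45 0 0 0 1; -45 0 0 0 1; -45 0 0 0 1; -30 0 0 0 1; 0 0 0 0 1; 0 0 0 0 1"

```text
time_s: 35.85
position: [0.4709, 0.0369, 0.2297]
tool_rot: [1.057, 1.349, -1.127]
ft_force: [-0.1, -0.7, -0.6]
width: 0.0857
```

```bash
python3 plan.py 300 -450 250 1.739
python3 - <<'E'
from h import *
im=ctrl.snapshot("side")[:,:,::-1]; cv2.imwrite("pics/e1f.png",im);b=cv2.resize(im[220:310,250:370],None,fx=6,fy=6,interpolation=cv2.INTER_CUBIC); cv2.imwrite("pics/e1.png",b)
im=ctrl.snapshot("top")[:,:,::-1]; cv2.imwrite("pics/e2.png",im)
E
```

```text
t 35.85 p [470.9  36.9 229.7] w 85.7 q [-0.09 -0.01  1.62  0.    1.61  1.31] F [-0.1 -0.7 -0.6]
toolx [-0.074  0.008 -0.997] jaw yaw -1.4
tool shift now [ -11.7 -252.5  450.4] roll 0.002
tool shift after roll [ -11.7 -251.5  450.9] | 516.5
```

View pics/e1.png

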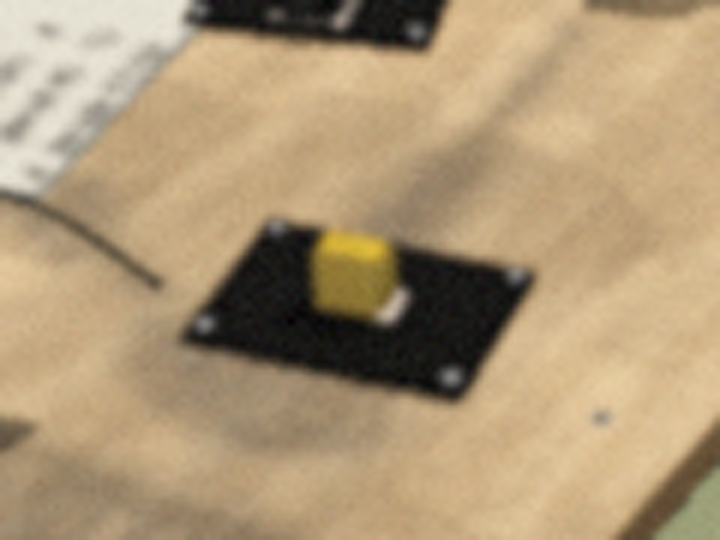

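View pics/e2.png

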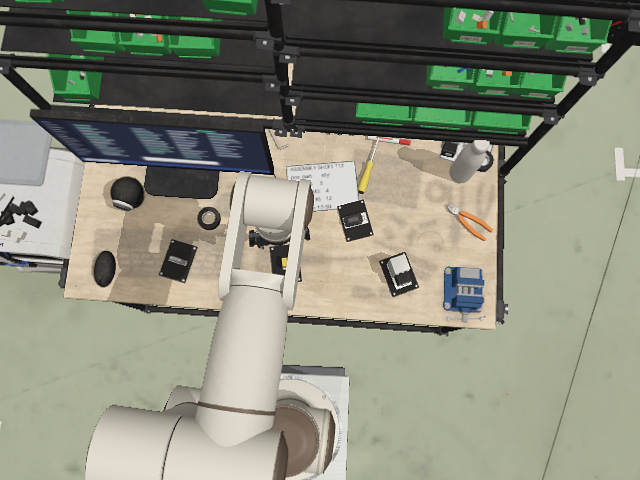

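step_arm:
  series: "-5 0 25 0 1; -5 0 35 0 1; -5 0 35 0 1; -5 0 35 0 1; -5 0 20 0 1; 0 0 0 0 1; 0 0 0 0 1; 0 0 0 0 1"

```text
time_s: 36.75
position: [0.4954, -0.1145, 0.2421]
tool_rot: [1.052, 1.366, -1.133]
ft_force: [0.3, 0.3, 0.2]
width: 0.0854
```

```bash
python3 plan.py
python3 - <<'E'
from h import *
im=ctrl.snapshot("side")[:,:,::-1]; cv2.imwrite("pics/f1.png",im);s=im
im=ctrl.snapshot("top")[:,:,::-1]; cv2.imwrite("pics/f2.png",im)
def z(i,x,y,w=36,h=27,f=11): return cv2.resize(i[y:y+h,x:x+w],None,fx=f,fy=f,interpolation=cv2.INTER_CUBIC)
cv2.imwrite("pics/f3.png",np.vstack([np.hstack([z(im,160,247),z(im,268,251)]),np.hstack([z(im,337,207),z(im,381,260)])]))
cv2.imwrite("pics/f4.png",np.vstack([np.hstack([z(s,205,345),z(s,290,256)]),np.hstack([z(s,284,202),z(s,350,180,48,36,8.25)])]))
E
```

```text
t 36.75 p [ 495.4 -114.5  242.1] w 85.4 q [-0.37  0.07  1.51 -0.02  1.65  1.03] F [0.3 0.3 0.2]
toolx [-0.089  0.013 -0.996] jaw yaw -1.399
```

View pics/f3.png

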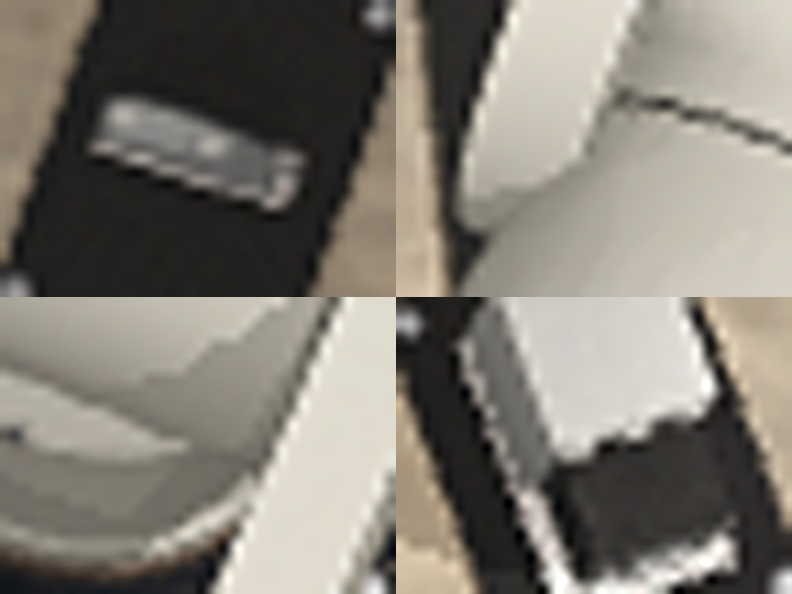

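View pics/f4.png

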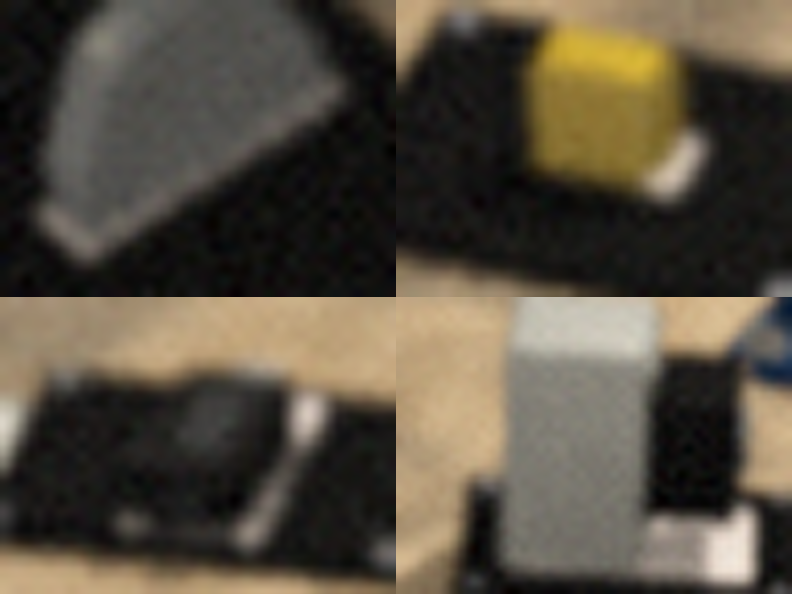

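Terminal and contactor look well placed. The relay sits about 3 mm toward +x, showing more white at its −x end. I'll move the arm further aside to measure from above.

step_arm:
  series: "-5 0 25 0 1; -5 0 35 0 1; -5 0 35 0 1; -5 -10 35 0 1; -5 -10 35 0 1; 0 -10 35 0 1; 0 -10 20 0 1; 0 0 0 0 1"

```text
time_s: 37.65
position: [0.4983, -0.3394, 0.2649]
tool_rot: [1.044, 1.37, -1.123]
ft_force: [0.3, 0.1, -0.5]
width: 0.0853
```

```bash
python3 plan.py
python3 - <<'E'
from h import *
im=ctrl.snapshot("top")[:,:,::-1]; cv2.imwrite("pics/g2.png",im)
def z(i,x,y,w=36,h=27,f=11): return cv2.resize(i[y:y+h,x:x+w],None,fx=f,fy=f,interpolation=cv2.INTER_CUBIC)
e=cv2.imread("pics/e2.png")
cv2.imwrite("pics/g3.png",np.vstack([np.hstack([z(im,160,247),z(im,268,251)]),np.hstack([z(e,337,207),z(e,381,260)])]))
E
```

```text
t 37.65 p [ 498.3 -339.4  264.9] w 85.3 q [-0.7   0.26  1.25 -0.05  1.71  0.68] F [ 0.3  0.1 -0.5]
toolx [-0.088  0.013 -0.996] jaw yaw -1.387
```

View pics/g3.png

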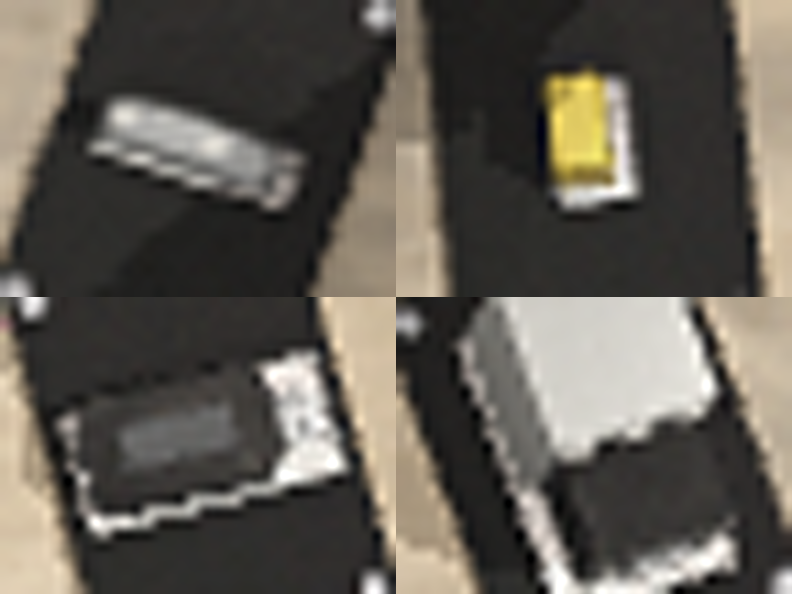

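Run:
```python
from h import *
def w(o,p,z): return onz("top",(o[0]+(p[0]+.5)/11-.5,o[1]+(p[1]+.5)/11-.5),z)[:2]*1000
P=[w((268,251),p,.033) for p in((148,78),(207,75),(214,168),(156,172))];c=np.mean(P,0);d=(P[0]+P[1]-P[2]-P[3]);print("relay",c,c-[458.4,37],"yaw",np.arctan2(d[1],d[0]),"vs .168")
P=[w((337,207),p,.022) for p in((118,138),(228,108),(238,148),(130,174))];c=np.mean(P,0);d=P[0]+P[3]-P[1]-P[2];y=np.arctan2(d[1],d[0])-np.pi/2
o=c-[1.2*1,-.7]-6*np.array([-np.sin(y),np.cos(y)]);print("adapter origin",o,o-[597,-159.6],"yaw",y,"vs .30")
D,C=w((381,260),(155,163),.084),w((381,260),(318,105),.084);m=(C+D)/2;d=D-C;y=np.arctan2(d[1],d[0])-np.pi/2;o=m+6*np.array([np.cos(y),np.sin(y)]);print("contactor",o,o-[443.5,-291.2],"yaw",y,"len",np.hypot(*d),"vs .387")
L,R=w((160,247),(112,100),.03),w((160,247),(300,150),.03);print("term",L,R)
```

```text
relay [459.11277246  38.74688006] [0.71277246 1.74688006] yaw 0.13695104364885138 vs .168
adapter origin [ 594.93447044 -157.98790364] [-2.06552956  1.61209636] yaw 0.30304328123568447 vs .30
contactor [ 443.26897433 -288.85235432] [-0.23102567  2.34764568] yaw 0.3860776200603411 len 43.7990393349895 vs .387
term [462.23465163 367.13498125] [451.35579507 316.86189678]
```

View pics/g2.png

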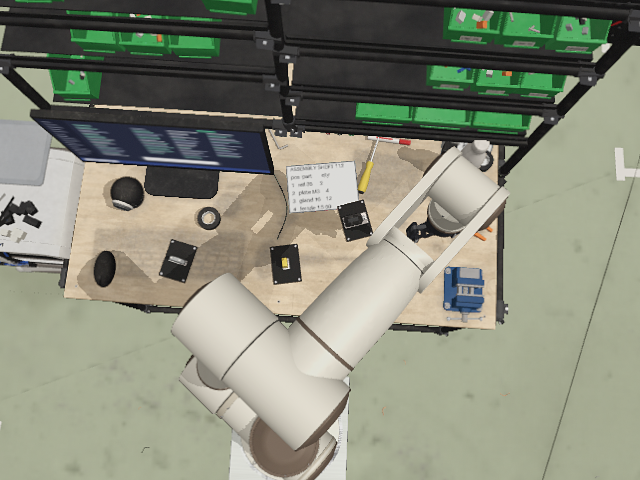

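All four parts measure within about 3 mm and 0.03 rad of their pads, the tape at (208,217) hasn't moved, and the arm is clear. Handing in.

```bash
python3 -c "
from cell import ctrl
print(ctrl.job_done())"
```

```text
the job is handed in; nothing more can be done
None
```

I placed and released all four parts on their own pads, in the order adapter, contactor, terminal, relay. I handed the job in at about 38 s of the 109 s allowed. The hand-in gives no verdict, so the results below are my own camera checks.

| Part | Offset from pad centre | Turn error |
|---|---|---|
| Contactor | about 2.4 mm | under 0.01 rad |
| Adapter | about 2.6 mm | under 0.01 rad |
| Relay | about 1.9 mm | about 0.03 rad |
| Terminal | not measured; looked centred on its strip | looked aligned |

- **Upright:** all four looked upright. The contactor, relay and terminal were checked after release in both views, and the adapter lies flat.
- **Relay check that disagreed:** the side view suggested the relay sits about 3–4 mm off towards the far side, while the top view measured about 2 mm. Both are inside the 10 mm limit.
- **Tool tilt:** the tool gradually leaned over, reaching about 0.09 rad. The terminal and relay were gripped with that lean and settled upright when let go.
- **Tape and pliers:** the tape was in the same place in the last top picture. The pliers were unmoved in the top view after the relay was placed. In the final picture the arm partly covers them, but it had passed only at about 24–26 cm height.
- **Arm at hand-in:** the gripper was open and clear of everything, about 26 cm above the bench.

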